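# Close a dowelled carrier round a glass bottle and hold it shut

### The arm

A 6-joint arm with a two-finger parallel gripper is mounted at the origin on a cart in front of the work surface, level with it; the furniture and walls round the work are solid. World frame = base frame: x ahead of the robot, y to its left, z up, the work surface at z = 0. Lengths are in m, angles in degrees, forces in N, time in s.
With the tool pointing down it reaches from about 0.4 to 0.825 m from the base axis. Payload 7 kg.
Tool frame: the origin (TCP) lies midway between the tips of the shut fingers; the grasp point (between the pads) lies 19 mm behind it; z points along the fingers, y is the direction in which the jaws open and shut (so a half turn about z gives the same grasp; the last joint's range is limited). The gripper opens to 88 mm and grips with 3 to 60 N. Pads are 19 mm wide; open, the fingers measure 130 mm over their backs; the gripper's body (78 mm by 193 mm) begins 47 mm behind the grasp point.
Start: joints at [88.127, 20.546, 0.682, 0, -70.136, -16.507], TCP at [0.213, 0.641, 0.194] pointing down, gripper open.
Joint ranges: [-176.03, 176.03], [-82.01, 121.73], [-58.28, 71.71], [-173.87, 95.51], [-174.79, -0.11], [-173.66, 173.66]. Speed limits (degrees/s): [136.94, 136.94, 172.46, 180, 180, 180].

### API

Orientations are given as [roll, pitch, yaw] about the fixed x, y, z axes, in that order (R = Rz(yaw) Ry(pitch) Rx(roll)).
In Python, from plant import r gives the robot as it stands. The module is installed in compiled form; this text tells all that it offers.
- The arm moves only by the tool send_rows, never from a script. Its argument "motion" is a list of rows, each an object with "travel": the shift along the tool's x, y, z in m, a list of three; "spin": the turn about the tool's z in degrees. In form: [{"travel": [tx, ty, tz], "spin": spin}, ...]. A call has 1 to 5 rows; each row shifts and turns the pose as measured when the row begins, along the tool's axes as they then stand; what a row does not reach is not made up. A row lasts 1/12 s, in which the tool goes at most 41.7 mm and 7.16 degrees, less where a joint would pass 70% of its speed; a pose out of reach is approached as far as the arm can. A call is refused whole if a number of a shift passes 0.0417 or a number of a turn 7.16, either way. A call with a gripper value outside its range is refused whole. "gripper" is the gripper command: -1 is shut, 1 is fully open, values between are in proportion, set as the call begins (left out, the last holds). The fingers move at their own pace and stop on an object; "squeeze" is the grip in N (left out, the last holds). Time passes only in rows, so rows that do not move let the fingers close. It gives the time, the measured TCP pose, the force and the opening at its end, in the units of the state.
- r.get_state(): the state, without advancing time (a new reading comes with each control period).
- r.capture(name): name is "scene" or "top" or "wrist"; returns (picture, depth): 480x640x3 uint8, blue, green, red; 480x640 float32, m along the optical axis (not along the pixel's ray), 0 where there is no reading.
- r.get_calibration(name): a dict with "fov_y" (degrees; the focal length in pixels is half the picture's height over the tangent of half this angle, whatever the lens; pixels are square), "cx", "cy" (the principal point, pixels), "k1" (the pictures are not rectified: a ray, as slopes to the right and down, at radius r is drawn at 1 + k1 r^2 times it, then the intrinsics apply), "origin" and "orientation" of the camera in the world. Camera axes: x right, y down, z forward; pixel columns grow to the right and rows downward; lengths in m; the calibration is good to about 2 mm. A picture is of the moment at which its call begins: read the wrist's pose just before it. get_calibration takes no time and is no camera call; for the wrist camera it gives the pose at the moment of the call.
- r.close_job(): hands the job in, once; it reports no verdict.
Trained networks look in the newest picture that a camera, given by its name, has taken for a name from the list of things; names that differ only in an ending like _2 or _b are one class to them, and where a whole thing is asked for, a point or a joint stands for the part that bears it (a point fixed in the world has none). Each returns a list of dicts, best first, with "conf" (0 to 1); they miss things now and then, are a little off and sometimes report something else, mostly with a low value. They report only what shows in the picture. A call takes as long as a camera call. They do not tell look-alikes from the thing itself.
- r.boxes_of(camera, target): "at" ([x, y, z] in m, in the coordinates of the camera as it stood for that picture, good to about 4 mm: the middle of the surface that is visible of it).
- r.pinpoint(camera, target): "at" ([x, y, z] in m, in the coordinates of the camera as it stood for that picture, good to about 4 mm: a listed point, or the origin of a listed thing).
The state is a dict: "time_s": time; "joints": joint angles; "qd": joint speeds; "joint_torque": joint torques, N m; "tcp_pos": TCP position; "eef_rot": TCP orientation; "contact_force": force on the tool from outside, world axes, zero at the start; "moment": the same for the moment, N m; "gripper_width": finger opening in m.
Only numpy, scipy, OpenCV 4.12 (cv2) and the standard library are available. Lean on these libraries where they do the work, as an engineer would, in place of code of your own. Each camera call takes 0.05 s, during which the arm holds its last target. There are 200 camera calls.

### The job

Pack the little glass weighing bottle for transport: stand it upright in the round pocket of the blue carrier base and let go of it; the glass is thin, so use a grip setting of 40 N at most and never bang or crush it. Then take the orange cover (it has a grey rib to hold it by), fit its two holes over the base's brass dowels until the faces meet all round, and press it down gently with roughly 15 N. Finish while still holding the carrier pressed shut on the bench like that, so that I can put the straps on, and do not disturb the tape, the dropper bottle or the marker.

Things in the scene. Friction and masses are not known exactly. Their poses are not given: they have to be found in the camera images.
- base_face (a point): Blue carrier base, loose, about 0.7 kg, block 80 (x) x 124 (y) x 24 mm high. Point: centre of its flat top, 24 mm above the bench. In the middle a round pocket 42 mm wide, 16 mm deep. Two upright brass dowels, 10 mm thick, pointed tips, stand 28 mm above the top at y = +46 and -46 mm on the base's own y axis.
- cover_face (a point): Orange carrier cover, loose, about 0.2 kg, lying right way up. Point: centre of its underside. Flange 80 (x) x 124 (y) x 14 mm thick with two 13 mm through holes at y = +46 and -46 mm on its own y axis. In the middle a hollow dome, 60 mm wide, flat top at 48 mm; inside 48 mm wide, 42 mm deep. Fits either way round. Closed: this point meets base_face.
- cover_grip (a point): Point inside the cover's grey grip rib, on the cover's middle axis, 72 mm above its underside. The rib is 16 mm thick along the cover's x, 52 mm long along its y, and stands on the dome from 48 to 88 mm above the underside.
- bottle_center (a point): Clear glass weighing bottle without lid, a cylinder 36 mm wide and 52 mm high, about 35 g, standing upright on a black square rubber mat 100 x 100 x 2 mm. This point is its centre, half-way up (26 mm above its foot). Standing on the floor of the pocket, its centre is 10 mm above base_face.
- tape: Bystander: roll of beige tape lying flat, 68 mm wide, 18 mm high; origin at the centre of its underside. Leave alone.
- dropper: Bystander: brown dropper bottle with a black bulb, 37 mm wide, 96 mm high; origin at the centre of its underside. Leave alone.
- pen_marker: Bystander: black and red marker lying on the bench, 133 mm long, 17 mm thick; origin at its underside. Leave alone.
There are look-alikes about, which are no part of the job. There is more than one size of the part that bears base_face; the job needs the larger.

How it is judged (in metres and radians):
On the way, in this order (a step that is already met when the one before it is completed fails the run):
1. the bottle stands upright on the floor of the base's pocket, let go (horizontal distance between bottle_center and base_face below 0.006 m and z of bottle_center in the frame of base_face between 0.0075 and 0.0125 m and angle between bottle_center's own z axis and vertical below 0.08 rad and contact force between the fingers and bottle below 0.05 N), for 0.2 s.
2. the cover is down over both dowels, face to face with the base (horizontal distance between cover_grip and base_face below 0.004 m and z of cover_grip in the frame of base_face below 0.074 m and angle between the z axis of cover_grip and the z axis of base_face, either way round below 0.03 rad and angle between the y axis of cover_grip and the y axis of base_face, either way round below 0.08 rad), for 0.2 s.
At the end, for the whole second after the job is handed in: Bottle upright on the pocket floor (6 mm sideways, 2.5 mm in height); cover on both dowels, face within 2 mm of the base (4 mm sideways, 0.03 rad tilt, 0.08 rad turn); base on the bench; fingers still hold the cover pressed on the base with 6 to 40 N (own weight 2.6 N at most) (all of step 2 and horizontal distance between bottle_center and base_face below 0.006 m and z of bottle_center in the frame of base_face between 0.0075 and 0.0125 m and angle between bottle_center's own z axis and vertical below 0.08 rad and angle between base_face's own z axis and vertical below 0.03 rad and height (world z) of base_face below 0.028 m and contact force between cover and base between 6 and 40 N and contact force between the fingers and cover above 3 N); the arm keeps its last pose, push and grip.
It fails at once if the glass bottle is gripped with more than 45 N on each side (90 N both sides together) (contact force between the fingers and bottle above 90 N).
It fails at once if the glass bottle is banged or crushed against the mat, the base or the cover (more than 20 N) (contact force between any of cover, base, mat and bottle above 20 N).
It fails at once if the cover is slammed or pressed on the base with more than 60 N (contact force between cover and base above 60 N).
It fails at once if a bystander was disturbed (distance of any of tape, dropper, pen_marker from where it was at the start of the episode above 0.02 m).
It also fails if it takes over 61 s, if anything falls off the work surface, if the arm or the gripper's body presses on something with over 40 N, if the wrist force passes 120 N, or if a joint passes its speed limit or range.

## Working session

There is one attempt and no reset: what is moved stays moved. The work goes in short steps, Python scripts to look and compute and a tool call to move; the robot and the scene stay as the last step left them, time stands still between calls to the robot, and variables do not carry over. Pictures are saved under pics/ and viewed, about 8 in all and at most 12, crops included, and the job is handed in when it is done.

Besides the shell and the picture viewer there is one more tool, called in YAML: its name, and indented under it one key for each argument. send_rows: Moves the arm, as the interface text tells. Its arguments: {"type":"object","properties":{"motion":{"type":"array"},"gripper":{"type":"number"},"squeeze":{"type":"number"}},"required":["motion"]}

```bash
mkdir -p pics
cat > h.py <<'E'
import numpy as np, cv2
from scipy.spatial.transform import Rotation as R
from plant import r
def cal(n):
    c=r.get_calibration(n); f=240/np.tan(np.radians(c['fov_y'])/2)
    o=np.array(c['orientation'])
    M=o if o.shape==(3,3) else R.from_euler('xyz',o,degrees=True).as_matrix()
    return c,f,np.array(c['origin']),M
def world(n,at,C=None):
    c,f,o,M=C or cal(n); return o+M@np.array(at)
def cloud(n,d,C=None):
    c,f,o,M=C or cal(n)
    v,u=np.mgrid[:480,:640]; K=np.array([[f,0,c['cx']],[0,f,c['cy']],[0,0,1.]])
    p=cv2.undistortPoints(np.stack([u,v],-1).reshape(-1,1,2).astype(np.float64),K,np.array([c['k1'],0,0,0,0.])).reshape(480,640,2)
    return np.concatenate([p*d[...,None],d[...,None]],-1)@M.T+o
E
python3 - <<'E'
from h import *
print(r.get_state())
for n in ['scene','top']:
    print(r.get_calibration(n))
    p,d=r.capture(n); cv2.imwrite(f'pics/{n}0.png',p); np.save(f'{n}0.npy',d)
    for t in ['base_face','cover_face','cover_grip','bottle_center','tape','dropper','pen_marker']:
        print(n,t,[(np.round(world(n,x['at']),3).tolist(),round(x['conf'],2)) for x in r.pinpoint(n,t)])
E
```

```text
{'time_s': 0.0, 'joints': array([ 8.81263540e+01,  2.05902432e+01,  6.34885257e-01, -1.91484974e-02,
       -7.01359709e+01, -1.65072230e+01]), 'qd': array([ 0.04400925, -0.07146609, -0.04839329,  0.09116864,  0.0042009 ,
       -0.04961644]), 'joint_torque': array([-1.12643229e-03, -5.82722211e+01,  2.93062431e+01,  6.99694186e+00,
        7.00664241e-03, -1.47305182e-04]), 'tcp_pos': array([0.21271145, 0.64004865, 0.19344768]), 'eef_rot': array([ 1.79907320e+02, -8.69316502e-03, -1.83873827e+01]), 'contact_force': array([0.1537996 , 0.69223735, 0.08749921]), 'moment': array([0.00781272, 0.02047151, 0.03648804]), 'gripper_width': 0.0873308982465273}
{'fov_y': 47.761682551801506, 'cx': 329.08385660456025, 'cy': 237.71940228967637, 'k1': 0.056582146163196054, 'origin': array([-0.33708357, -0.76326804,  0.7002143 ]), 'orientation': array([-117.40373521,    1.22563353,  -47.80130568])}
scene base_face [([0.41, 0.164, 0.014], 0.81), ([0.471, -0.002, 0.024], 0.6), ([0.691, 0.015, 0.002], 0.31)]
scene cover_face [([0.516, -0.301, 0.0], 0.73)]
scene cover_grip [([0.517, -0.302, 0.071], 0.71)]
scene bottle_center [([0.516, 0.296, 0.027], 0.55)]
scene tape [([0.69, 0.016, 0.003], 0.61), ([0.473, -0.003, 0.023], 0.3)]
scene dropper [([0.676, -0.353, -0.002], 0.93)]
scene pen_marker [([0.615, 0.514, -0.001], 0.57)]
{'fov_y': 53.89222025996268, 'cx': 321.9161785489505, 'cy': 236.64620278850438, 'k1': 0.04402008921784147, 'origin': array([0.45133652, 0.07175227, 1.45783205]), 'orientation': array([-174.83326574,    1.04012544,  -91.65453399])}
top base_face [([0.416, 0.167, 0.018], 0.97), ([0.472, 0.0, 0.026], 0.95)]
top cover_face [([0.522, -0.302, 0.001], 0.95)]
top cover_grip [([0.52, -0.3, 0.076], 0.77)]
top bottle_center [([0.52, 0.298, 0.03], 0.68)]
top tape [([0.689, 0.021, 0.005], 0.52)]
top dropper [([0.679, -0.352, -0.001], 0.44)]
top pen_marker [([0.62, 0.516, 0.003], 0.78)]
```

View pics/top0.png

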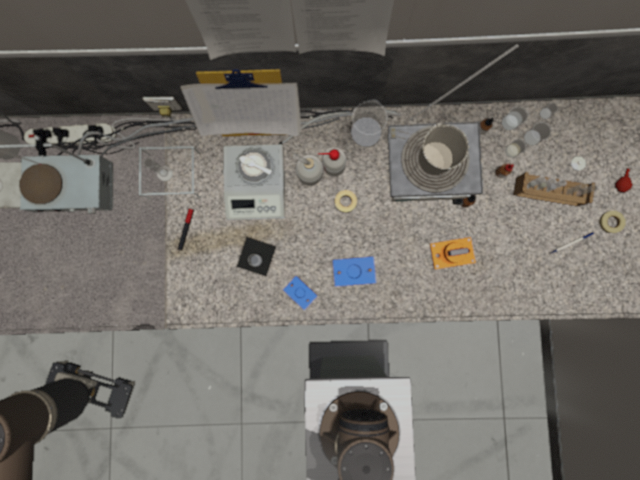

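View pics/scene0.png

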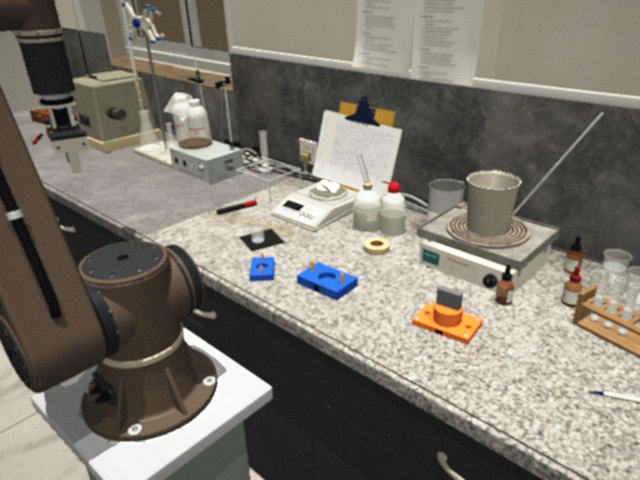

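The top view shows two blue bases: a small one at (300,292) and a larger one at (354,271). The cover is at (455,253), and the bottle is on the black mat at (256,258). The larger base, near world (0.472, 0), is the one described, so I'll measure it and check it in a crop.

Run:
```python
from h import *
p=cv2.imread('pics/top0.png'); d=np.load('top0.npy'); W=cloud('top',d)
hsv=cv2.cvtColor(p,cv2.COLOR_BGR2HSV)
for nm,lo,hi,zr in [('blue',(100,150,80),(125,255,255),(0.015,.035)),('orange',(8,170,120),(22,255,255),(0.008,.022))]:
    m=cv2.inRange(hsv,lo,hi); n,l,s,c=cv2.connectedComponentsWithStats(m)
    for i in range(1,n):
        if s[i,4]<150: continue
        q=W[l==i]; z=np.median(q[:,2]); q2=q[abs(q[:,2]-z)<.006]
        print(nm,c[i].round(1),s[i,4],'z',z.round(4),cv2.minAreaRect(q2[:,:2].astype(np.float32)))
crop=cv2.resize(p[210:330,225:385],None,fx=5,fy=5,interpolation=cv2.INTER_CUBIC); cv2.imwrite('pics/crop1.png',crop)
```

```text
blue [347.5 277.7] 252 z 0.0247 ((0.46105214953422546, 0.005261074751615524), (0.10536377131938934, 0.05126800388097763), 88.32218170166016)
blue [298.2 289.7] 299 z 0.0175 ((0.41670188307762146, 0.16741301119327545), (0.07719165831804276, 0.04923788085579872), 43.84844970703125)
orange [454.2 252.2] 523 z 0.0172 ((0.5220669507980347, -0.30440157651901245), (0.070701003074646, 0.10746872425079346), 7.7962846755981445)
```

View pics/crop1.png

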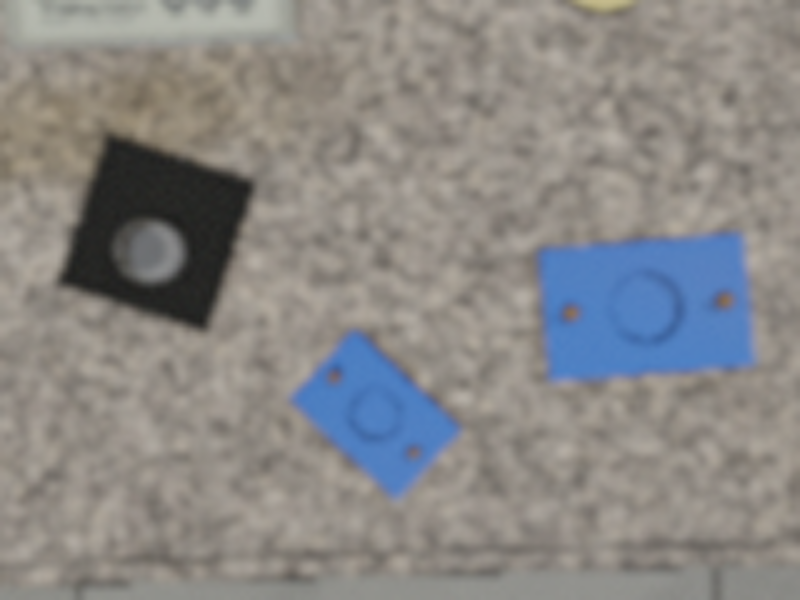

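The crop confirms it: the big base with the wider pocket is on the right, and the small look-alike is bottom centre. I'm moving towards the bottle.

send_rows:
  motion:
    - {"travel":[0.033,0.021,0],"spin":7}
    - {"travel":[0.035,0.017,0],"spin":7}
    - {"travel":[0.037,0.012,0],"spin":7}
    - {"travel":[0.038,0.007,0],"spin":7}
    - {"travel":[0.039,0.002,0],"spin":7}
  gripper: 1
  squeeze: 20

```text
time_s: 1.22
tcp_pos: [0.3357, 0.4908, 0.1923]
eef_rot: [-180.0, -0.0, -53.9]
contact_force: [2.3, -0.1, 0.6]
gripper_width: 0.0877
```

send_rows:
  motion:
    - {"travel":[0.038,-0.002,0],"spin":7}
    - {"travel":[0.038,-0.0065,0],"spin":7}
    - {"travel":[0.037,-0.011,0],"spin":7}
    - {"travel":[0.035,-0.015,0],"spin":7}
    - {"travel":[0.033,-0.02,0],"spin":7}

```text
time_s: 1.63
tcp_pos: [0.4595, 0.3328, 0.1938]
eef_rot: [-179.9, 0.1, -89.7]
contact_force: [1.6, 0.6, 0.4]
gripper_width: 0.0879
```

```bash
cat > look.py <<'E'
from h import *
import sys
def look(name,targets,save=None):
    s=r.get_state(); C=cal('wrist'); p,d=r.capture('wrist')
    if save: cv2.imwrite(f'pics/{save}.png',p)
    np.savez('last.npz',p=p,d=d,o=C[2],M=C[3])
    print('tcp',s['tcp_pos'].round(4),s['eef_rot'].round(2),'cam',C[2].round(3),r.get_calibration('wrist')['fov_y'])
    for t in targets: print(t,[(world('wrist',x['at'],C).round(4).tolist(),round(x['conf'],2)) for x in r.pinpoint('wrist',t)])
    return p,d,C
E
python3 - <<'E'
from look import *
look('wrist',['bottle_center','base_face'],'w1')
E
```

```text
tcp [0.4595 0.3328 0.1938] [-1.7989e+02  1.3000e-01 -8.9700e+01] cam [0.46  0.257 0.383] 63.604982246158514
bottle_center [([0.5207, 0.2967, 0.0275], 0.73)]
base_face [([0.4105, 0.1605, 0.0176], 0.91)]
```

View pics/w1.png

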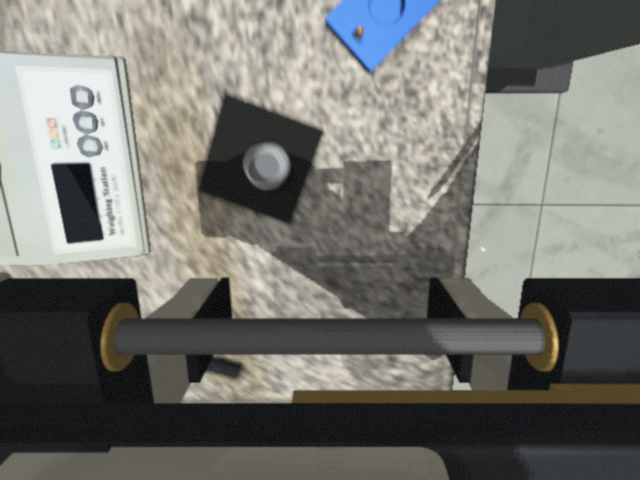

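The bottle stands on the mat at pixel (267,166), with the scale at the left edge. I'll refine the bottle position and check how much room the gripper body has next to the scale.

Run:
```python
from h import *
L=np.load('last.npz'); p,d=L['p'],L['d']; c,f,_,_=cal('wrist'); C=(c,f,L['o'],L['M'])
W=cloud('wrist',d,C)
P1=cloud('wrist',np.ones((480,640)),C)-L['o']
def at(u,v,z): k=P1[int(v),int(u)]; return L['o']+k*(z-L['o'][2])/k[2]
print('centre px @foot/top', at(267,166,.002).round(4), at(267,166,.054).round(4))
sub=W[135:200,235:300]; z=sub[...,2]
print(np.round(z[::6,::6],3))
for lo,hi in [(.04,.06),(.045,.06)]:
    q=sub[(z>lo)&(z<hi)]; print(len(q), q.mean(0) if len(q) else '', cv2.minEnclosingCircle(q[:,:2].astype(np.float32)) if len(q) else '')
b=W[40:270,0:160].reshape(-1,3); b=b[(b[:,2]>.02)]; print('scale min x',np.percentile(b[:,0],1),'zmax',b[:,2].max())
for xx in (.6,.62,.64,.66): 
    s=b[abs(b[:,0]-xx)<.01]; print(xx,s[:,2].max() if len(s) else None)
cv2.imwrite('pics/c2.png',cv2.resize(p[120:220,210:330],None,fx=5,fy=5,interpolation=cv2.INTER_CUBIC))
```

```text
centre px @foot/top [0.5212 0.299  0.002 ] [0.5129 0.2933 0.054 ]
[[ 0.002  0.002  0.     0.001  0.     0.001  0.002 -0.     0.003  0.002
   0.001]
 [ 0.     0.001  0.001  0.001  0.002  0.002  0.001  0.     0.001  0.001
   0.002]
 [ 0.002  0.001  0.001  0.001  0.002 -0.     0.017  0.005  0.002  0.002
   0.001]
 [ 0.001  0.     0.002  0.002  0.046  0.053  0.046  0.043  0.025  0.001
  -0.   ]
 [ 0.     0.001  0.     0.052  0.004  0.004  0.003  0.053  0.044  0.013
   0.001]
 [ 0.002  0.001  0.044  0.019  0.003  0.005  0.002  0.004  0.047  0.027
   0.001]
 [ 0.001  0.002  0.052  0.023  0.004  0.003  0.002  0.004  0.054  0.029
   0.001]
 [ 0.001  0.001  0.001  0.034  0.011  0.003  0.003  0.003  0.049  0.002
   0.001]
 [ 0.002  0.001  0.002  0.054  0.031  0.383  0.009  0.013  0.042  0.003
   0.001]
 [ 0.002  0.     0.002  0.002  0.     0.053  0.044  0.383  0.001  0.
   0.001]
 [ 0.001  0.001  0.001  0.     0.     0.    -0.     0.     0.001  0.002
   0.002]]
548 [0.51209354 0.295519   0.04826663] ((0.5149168372154236, 0.297690749168396), 0.01828346773982048)
391 [0.5130322  0.29627759 0.05015174] ((0.5146563053131104, 0.29779309034347534), 0.01763228513300419)
scale min x 0.6444795184522812 zmax 0.3831027805488632
0.6 None
0.62 None
0.64 0.029626376618365924
0.66 0.03868700405124231
```

View pics/c2.png

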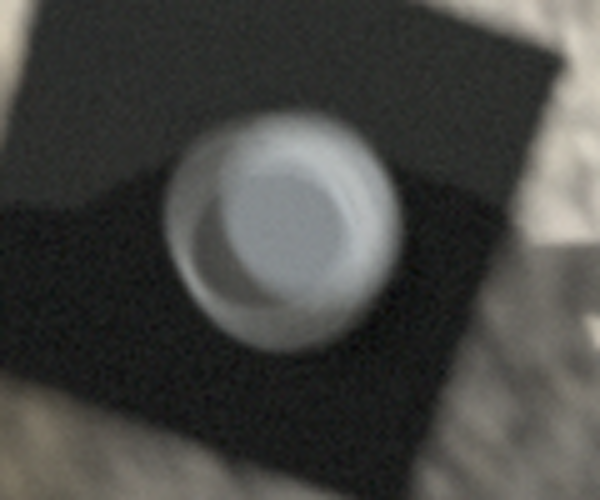

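send_rows:
  motion:
    - {"travel":[0.003,-0.0185,0.025],"spin":0.3}
    - {"travel":[0.003,-0.0185,0.025],"spin":0}
    - {"travel":[0.002,-0.0185,0.024],"spin":0}
    - {"travel":[0,0,0],"spin":0}

```text
time_s: 2.12
tcp_pos: [0.5184, 0.328, 0.1208]
eef_rot: [-179.6, 0.5, -89.6]
contact_force: [-1.2, 1.3, -1.4]
gripper_width: 0.0878
```

```bash
cat >> h.py <<'E'
def rim(z0=.04,z1=.06,near=(.515,.297),rad=.04):
    L=np.load('last.npz'); c,f,_,_=cal('wrist'); C=(c,f,L['o'],L['M']); W=cloud('wrist',L['d'],C).reshape(-1,3)
    q=W[(W[:,2]>z0)&(W[:,2]<z1)&(np.hypot(W[:,0]-near[0],W[:,1]-near[1])<rad)]
    print(len(q),q.mean(0).round(4),cv2.minEnclosingCircle(q[:,:2].astype(np.float32)),q[:,:2].min(0),q[:,:2].max(0))
    return q
E
python3 - <<'E'
from look import *
p,d,C=look('wrist',['bottle_center'],'w2')
rim(); rim(.048,.058)
cv2.imwrite('pics/c3.png',p[80:400,120:520])
E
```

```text
tcp [0.5184 0.328  0.1208] [-179.6     0.52  -89.6 ] cam [0.518 0.251 0.31 ] 63.604982246158514
bottle_center [([0.5187, 0.2967, 0.0286], 0.61)]
815 [0.5153 0.2944 0.0483] ((0.5150343179702759, 0.29797279834747314), 0.018209563568234444) [0.49751543 0.27986359] [0.53233582 0.31591928]
388 [0.5151 0.2982 0.0522] ((0.5146617293357849, 0.2978680431842804), 0.015969501808285713) [0.49959563 0.28201903] [0.52983226 0.31373009]
```

View pics/c3.png

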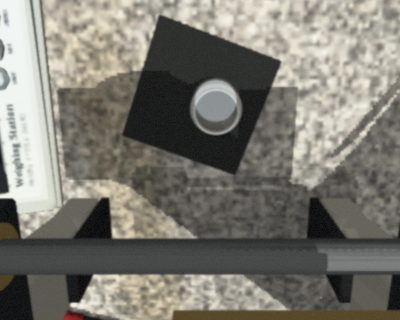

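The rim circle is centred at (0.515, 0.298) again and its 18 mm radius fits the bottle. I'm moving over it, then down.

send_rows:
  motion:
    - {"travel":[0.015,0.002,0.01],"spin":0.2}
    - {"travel":[0.015,0.0015,0.015],"spin":0}
    - {"travel":[0,0,0.025],"spin":0}
    - {"travel":[0,0,0.02],"spin":0}
    - {"travel":[0,0,0.01],"spin":0}

```text
time_s: 2.63
tcp_pos: [0.5173, 0.308, 0.0522]
eef_rot: [-178.7, 1.3, -89.2]
contact_force: [-0.7, -0.9, -0.0]
gripper_width: 0.0877
```

send_rows:
  motion:
    - {"travel":[0.005,0.001,0],"spin":0}
    - {"travel":[0.005,0,0.0],"spin":0}
    - {"travel":[0,0,0],"spin":0}

```text
time_s: 2.88
tcp_pos: [0.5152, 0.2994, 0.0534]
eef_rot: [-178.7, 1.3, -88.9]
contact_force: [-0.6, -0.1, -0.6]
gripper_width: 0.0877
```

```bash
python3 -c "
from plant import r
for i in range(3):
    s=r.get_state(); print(s['tcp_pos'].round(4),s['eef_rot'].round(2),s['joints'].round(2))"
```

```text
[0.5152 0.2994 0.0534] [-178.67    1.31  -88.91] [ 49.02  19.38 -21.49   0.15 -47.27 -48.05]
[0.5152 0.2994 0.0534] [-178.67    1.31  -88.91] [ 49.02  19.38 -21.49   0.15 -47.27 -48.05]
[0.5152 0.2994 0.0534] [-178.67    1.31  -88.91] [ 49.02  19.38 -21.49   0.15 -47.27 -48.05]
```

send_rows:
  motion:
    - {"travel":[0.001,0,0.008],"spin":0}
    - {"travel":[0,0,0.008],"spin":0}
    - {"travel":[0,0,0.008],"spin":0.5}
    - {"travel":[0,0,0.002],"spin":0.5}
    - {"travel":[0,0,0],"spin":0}

```text
time_s: 3.3
tcp_pos: [0.5177, 0.3011, 0.0291]
eef_rot: [-178.4, 1.6, -90.0]
contact_force: [-0.6, 0.3, -1.0]
gripper_width: 0.0879
```

send_rows:
  motion:
    - {"travel":[0.003,0.0025,0],"spin":0}
    - {"travel":[0,0,0],"spin":0}

```text
time_s: 3.47
tcp_pos: [0.5149, 0.2976, 0.0282]
eef_rot: [-178.5, 1.6, -90.0]
contact_force: [-0.2, 0.0, -0.7]
gripper_width: 0.088
```

send_rows:
  motion:
    - {"travel":[0,0,0],"spin":0}
    - {"travel":[0,0,0],"spin":0}
    - {"travel":[0,0,0],"spin":0}
    - {"travel":[0,0,0],"spin":0}
    - {"travel":[0,0,0],"spin":0}
  gripper: -1
  squeeze: 15

```text
time_s: 3.88
tcp_pos: [0.5152, 0.2978, 0.0289]
eef_rot: [-178.4, 1.6, -90.0]
contact_force: [-0.4, 0.3, -0.2]
gripper_width: 0.0595
```

send_rows:
  motion:
    - {"travel":[0,0,0],"spin":0}
    - {"travel":[0,0,0],"spin":0}
    - {"travel":[0,0,0],"spin":0}
    - {"travel":[0,0,0],"spin":0}
    - {"travel":[0,0,0],"spin":0}

```text
time_s: 4.3
tcp_pos: [0.5154, 0.298, 0.0292]
eef_rot: [-178.4, 1.6, -90.0]
contact_force: [0.3, 0.8, 0.5]
gripper_width: 0.0265
```

send_rows:
  motion:
    - {"travel":[0,0,0],"spin":0}
    - {"travel":[0,0,0],"spin":0}
    - {"travel":[0,0,0],"spin":0}

```text
time_s: 4.55
tcp_pos: [0.5154, 0.298, 0.0292]
eef_rot: [-178.4, 1.6, -90.0]
contact_force: [-0.1, -0.3, -0.4]
gripper_width: 0.0068
```

The fingers closed past 36 mm, so they missed the bottle. I'll look.

Run:
```python
from look import *
p,d,C=look('wrist',['bottle_center'],'w4')
cv2.imwrite('pics/c4.png',p[60:460,100:540])
t,_=r.capture('top'); s,_=r.capture('scene')
for n in('top','scene'): print(n,[(world(n,x['at']).round(3),x['conf']) for x in r.pinpoint(n,'bottle_center')])
cv2.imwrite('pics/s4.png',np.vstack([cv2.resize(t[225:295,220:340],(600,350)),cv2.resize(s[200:265,210:320],(423,250))[:, :423] if 0 else cv2.resize(s[200:250,200:320],(600,250))]))
```

```text
tcp [0.5154 0.298  0.0292] [-178.38    1.62  -89.97] cam [0.511 0.218 0.216] 63.604982246158514
bottle_center [([0.518, 0.297, 0.0268], 0.92)]
top []
scene [(array([0.511, 0.303, 0.026]), 0.69)]
```

View pics/c4.png

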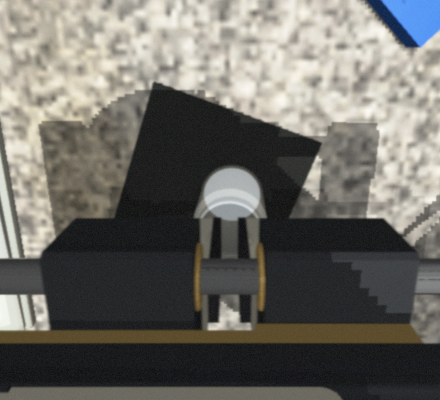

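Run:
```python
from h import *
q=rim(near=(.515,.285),rad=.06)
L=np.load('last.npz'); c,f,_,_=cal('wrist'); W=cloud('wrist',L['d'],(c,f,L['o'],L['M']))
print((W[220:360:10,300:370:6,2]*1000).round().astype(int)); print((W[220:360:10,330,1]*1000).round())
print(r.get_state()['gripper_width'])
cv2.imwrite('pics/c5.png',cv2.resize(L['p'][215:400,270:400],None,fx=4,fy=4,interpolation=cv2.INTER_CUBIC)[:600])
```

```text
1340 [0.5149 0.2873 0.0469] ((0.5150805115699768, 0.2970414459705353), 0.017935490235686302) [0.49758257 0.27924986] [0.53283272 0.31493246]
[[  0   2   1   0   1   0   1   1   1   1   1   1]
 [  1   2   1   8  12  14  13   9   6  -1   1   1]
 [  1   9  22  28  30  31  30  28  24  16   2   2]
 [  2  31  40  44  45  44  43  43  40  33  21   2]
 [ 38  44  47  49  51  52  51  49  46  46  38   1]
 [ 46  52   3   3   4   5   4   4   3  52  46   2]
 [131  68  67  63   5   4   5  63  67  67 131 131]
 [132  77  75  74  18  16  17  74  77  76 134 216]
 [134  82  84  83  30  29  29  83  79  81 136 142]
 [142  96  92  92  41  39  40  91  91  94 141 146]
 [143 139 139 139 140 139 139 139 140 140 143 149]
 [145 143 142 142 142 142 142 141 142 142 145 149]
 [146 144 143 143 143 143 143 143 142 143 146 148]
 [147 144 143 143 144 142 142 142 143 143 146 149]]
[278. 280. 280. 280. 282. 307. 314. 315. 315. 315. 263. 263. 265. 268.]
0.000495621957670745
```

View pics/c5.png

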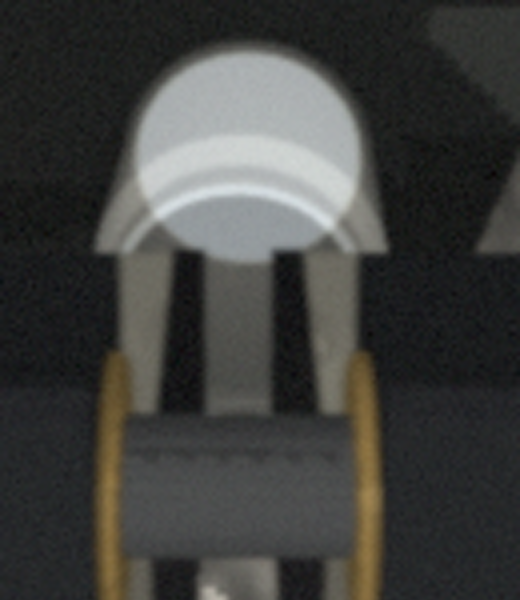

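Run:
```python
from h import *
L=np.load('last.npz'); c,f,_,_=cal('wrist'); W=cloud('wrist',L['d'],(c,f,L['o'],L['M']))
for v in range(272,330,4):
    print(v,[(u,*(W[v,u]*1000).round().astype(int).tolist()) for u in (303,309,315,321,330,339,343,349,355)])
s=r.get_state(); print(s)
```

```text
272 [(303, 528, 289, 51), (309, 529, 308, 7), (315, 525, 309, 4), (321, 522, 309, 3), (330, 516, 309, 3), (339, 511, 309, 4), (343, 508, 309, 3), (349, 505, 309, 4), (355, 504, 288, 53)]
276 [(303, 527, 289, 54), (309, 528, 308, 12), (315, 525, 311, 5), (321, 522, 312, 3), (330, 516, 311, 4), (339, 511, 312, 4), (343, 508, 312, 2), (349, 505, 311, 5), (355, 504, 290, 53)]
280 [(303, 526, 285, 67), (309, 523, 285, 67), (315, 521, 288, 62), (321, 519, 287, 63), (330, 516, 314, 4), (339, 511, 287, 63), (343, 509, 287, 63), (349, 507, 285, 68), (355, 504, 285, 67)]
284 [(303, 526, 286, 71), (309, 523, 285, 72), (315, 521, 287, 67), (321, 518, 287, 68), (330, 516, 314, 9), (339, 511, 286, 69), (343, 509, 287, 68), (349, 507, 285, 71), (355, 504, 285, 71)]
288 [(303, 525, 285, 75), (309, 523, 286, 74), (315, 521, 286, 73), (321, 518, 286, 73), (330, 516, 314, 15), (339, 511, 287, 71), (343, 509, 287, 72), (349, 507, 285, 76), (355, 504, 286, 74)]
292 [(303, 525, 285, 79), (309, 523, 285, 79), (315, 520, 287, 76), (321, 518, 287, 76), (330, 516, 314, 20), (339, 511, 287, 76), (343, 509, 286
[... 1771 characters left out ...]
, 263, 142), (349, 509, 263, 141), (355, 507, 263, 141)]
{'time_s': 4.85, 'joints': array([ 48.93876724,  20.7830084 , -23.31925877,   0.21731112,
       -43.61011235, -49.08731555]), 'qd': array([-0.09838856, -0.05628691,  0.11849514, -0.00208755, -0.11113568,
        0.03634195]), 'joint_torque': array([ 1.75818310e-03, -5.17232251e+01,  2.24974805e+01,  5.34708112e+00,
        9.73099843e-02,  3.25652654e-03]), 'tcp_pos': array([0.51541214, 0.29801097, 0.0292259 ]), 'eef_rot': array([-178.38356308,    1.62617263,  -89.97125479]), 'contact_force': array([ 0.20531981, -0.06281718, -0.29039029]), 'moment': array([-0.03556901,  0.01209288, -0.02017134]), 'gripper_width': 0.000495621957670745}
```

The bottle hasn't moved. The depth image puts the shut fingertips at z≈0.062, just above the rim, although the reported TCP is 0.029. I'll open the gripper and check the tip height against the reported pose before going lower.

send_rows:
  motion:
    - {"travel":[0,0,0],"spin":0}
    - {"travel":[0,0,0],"spin":0}
    - {"travel":[0,0,0],"spin":0}
    - {"travel":[0,0,0],"spin":0}
    - {"travel":[0,0,0],"spin":0}
  gripper: 1

```text
time_s: 5.27
tcp_pos: [0.5154, 0.298, 0.0292]
eef_rot: [-178.4, 1.6, -90.0]
contact_force: [0.2, 1.6, 0.5]
gripper_width: 0.0283
```

send_rows:
  motion:
    - {"travel":[0,0,0],"spin":0}
    - {"travel":[0,0,0],"spin":0}
    - {"travel":[0,0,0],"spin":0}
    - {"travel":[0,0,0],"spin":0}
    - {"travel":[0,0,0],"spin":0}

```text
time_s: 5.68
tcp_pos: [0.5154, 0.298, 0.0292]
eef_rot: [-178.4, 1.6, -90.0]
contact_force: [0.8, 0.3, 0.1]
gripper_width: 0.0617
```

```bash
cat >> h.py <<'E'
def tips():
    L=np.load('last.npz'); c,f,_,_=cal('wrist'); W=cloud('wrist',L['d'],(c,f,L['o'],L['M'])).reshape(-1,3)
    s=r.get_state(); t=s['tcp_pos']
    e=W-t
    for a in (1,-1):
        q=e[(a*e[:,0]>.03)&(a*e[:,0]<.07)&(abs(e[:,1])<.025)&(W[:,2]>.008)]
        if len(q): print('side',a,len(q),'lowest rel tcp z pct',np.percentile(q[:,2],[1,5,20]).round(4),'y',q[:,1].min().round(3))
E
python3 - <<'E'
from look import *
print(r.get_state()['gripper_width'])
look('wrist',['bottle_center'],'w5'); rim(); tips()
L=np.load('last.npz'); c,f,_,_=cal('wrist'); W=cloud('wrist',L['d'],(c,f,L['o'],L['M']))
print((W[220:330:8,100:560:20,2]*1000).round().astype(int))
E
```

```text
0.06166428883999858
tcp [0.5154 0.298  0.0292] [-178.38    1.62  -89.97] cam [0.511 0.218 0.216] 63.604982246158514
bottle_center [([0.5198, 0.2928, 0.0279], 0.61)]
2126 [0.5146 0.2933 0.0479] ((0.5063164234161377, 0.29546159505844116), 0.0270449947565794) [0.48057173 0.27940197] [0.53291973 0.31484222]
side 1 6467 lowest rel tcp z pct [0.0345 0.0404 0.0589] y -0.025
side -1 5445 lowest rel tcp z pct [0.0327 0.0374 0.0513] y -0.025
[[ 14  -1  -1  -1  -2  -1  -2   1   1   1   0   3   2   1   0   0  -1  -1
   -1  -1  -1  -1  -1]
 [ 14  -2  -2  -1  -1  -2   0   1   2   1   1   6   8   2   0   0   0  -1
    0  -2  -1   0  -2]
 [ 16   0  -1  -2  -1  -1  -2   2   2   1   1  21  22   1   2   1   0  -1
   -2  -1  -1  -1  -1]
 [ 16  -1  -2   0  -1  -2  -1   1   1   1   2  34  35   8   2   0   0  -1
   -2  -1  -1   0  -2]
 [ 16  -3  -1  -1  -1  -2   0   2   0   1   1  44  44  24   1   2  -2  -1
   -1   0   0  -2  -1]
 [ 17   0  -1   1  -1  -1   1   2   1   3  38  50  49  39   0  -1  -1   0
  216   0  -1  -1  -1]
 [ 19  -1  -1  -1  -1  -1   2   0   1   1  44   2   3  46   0  -1  -2   0
   -1   0   0  -1  -2]
 [ 21  -2  -1  -2  -1  -1   2   0   1   2  50   4   3  48   0   0  -1  -1
   -2  -1  -1  -1  -1]
 [136 135 136 216 136  -1  72  72   1   1  53  12  11  53   1  60  70  70
   -1 132 132 133 131]
 [139 139 140 140 136  -1  81  80   1   2  51  22  22  52   2  62  79  78
   -1 135 137 138 137]
 [145 143 143 143 136   0  86  84  62   1  54  31  30  53  -1  62  78  85
   -1 136 142 141 142]
 [148 147 147 146 138  94  94  91  63   1   2  38  40   2   0  64  90  90
   92 138 145 144 146]
 [149 149 149 147 139 100 100  97  64   1   1  51  53   1   0  64  95  98
   98 139 145 148 147]
 [149 151 150 148 142 141 141 141 140 140 141 140 140 140 140 140 140 140
  139 141 147 147 148]]
```

The open fingers show the same: their tips are really about 31–33 mm above the reported TCP, with bare bench visible all round. I'll lower by that offset in small steps and watch the contact force.

send_rows:
  motion:
    - {"travel":[0,0,0],"spin":0}
    - {"travel":[0,0,0],"spin":0}
    - {"travel":[0,0,0],"spin":0}
    - {"travel":[0,0,0],"spin":0}

```text
time_s: 6.12
tcp_pos: [0.5154, 0.298, 0.0292]
eef_rot: [-178.4, 1.6, -90.0]
contact_force: [-0.1, 0.8, 0.4]
gripper_width: 0.0868
```

send_rows:
  motion:
    - {"travel":[0.001,0.001,0.006],"spin":0}
    - {"travel":[0.001,0.0005,0.006],"spin":0}
    - {"travel":[0.001,0.0005,0.006],"spin":0}
    - {"travel":[0,0,0],"spin":0}

```text
time_s: 6.45
tcp_pos: [0.5137, 0.2953, 0.0093]
eef_rot: [-178.4, 1.6, -90.0]
contact_force: [0.4, 0.6, -0.8]
gripper_width: 0.0875
```

Run:
```python
from look import *
print(r.get_state()['gripper_width'],r.get_state()['contact_force'])
look('wrist',['bottle_center']); rim(); tips()
```

```text
0.08750323704447079 [ 0.37735196  0.63806733 -0.79263795]
tcp [0.5137 0.2953 0.0093] [-178.37    1.65  -89.97] cam [0.509 0.215 0.196] 63.604982246158514
bottle_center [([0.5202, 0.2982, 0.028], 0.61)]
1851 [0.5147 0.2862 0.0471] ((0.5151645541191101, 0.297061562538147), 0.01803617924451828) [0.49742357 0.27932663] [0.53304622 0.30268665]
side 1 7371 lowest rel tcp z pct [0.0337 0.0395 0.0557] y -0.025
side -1 6037 lowest rel tcp z pct [0.0308 0.0358 0.0497] y -0.025
```

send_rows:
  motion:
    - {"travel":[-0.0015,-0.0015,0.004],"spin":0}
    - {"travel":[-0.001,-0.001,0.004],"spin":0}
    - {"travel":[-0.0005,0,0.004],"spin":0}
    - {"travel":[0,0,0],"spin":0}

```text
time_s: 6.88
tcp_pos: [0.518, 0.3, -0.0022]
eef_rot: [-178.3, 1.7, -89.9]
contact_force: [-0.1, -0.3, 0.6]
gripper_width: 0.0876
```

send_rows:
  motion:
    - {"travel":[0.0005,0.0015,0],"spin":0}
    - {"travel":[0,0,0],"spin":0}
    - {"travel":[0,0,0],"spin":0}
    - {"travel":[0,0,0],"spin":0}
    - {"travel":[0,0,0],"spin":0}
  gripper: -1
  squeeze: 15

```text
time_s: 7.3
tcp_pos: [0.5163, 0.2995, -0.0024]
eef_rot: [-178.3, 1.7, -89.9]
contact_force: [0.3, -0.7, -0.7]
gripper_width: 0.0599
```

send_rows:
  motion:
    - {"travel":[0,0,0],"spin":0}
    - {"travel":[0,0,0],"spin":0}
    - {"travel":[0,0,0],"spin":0}
    - {"travel":[0,0,0],"spin":0}
    - {"travel":[0,0,0],"spin":0}

```text
time_s: 7.72
tcp_pos: [0.5165, 0.2997, -0.0019]
eef_rot: [-178.2, 1.7, -89.9]
contact_force: [0.5, 0.0, -0.2]
gripper_width: 0.0353
```

Gripped: the opening stopped at 35 mm. Lifting.

send_rows:
  motion:
    - {"travel":[0,0,-0.01],"spin":0}
    - {"travel":[0,0,-0.025],"spin":0}
    - {"travel":[0,0,-0.03],"spin":0}
    - {"travel":[0,0,-0.03],"spin":0}
    - {"travel":[0,0,-0.02],"spin":0}

```text
time_s: 8.13
tcp_pos: [0.5098, 0.2927, 0.1135]
eef_rot: [-178.7, 1.2, -90.0]
contact_force: [1.0, 0.7, -0.7]
gripper_width: 0.0356
```

send_rows:
  motion:
    - {"travel":[0.035,0.005,0],"spin":0}
    - {"travel":[0.038,0.007,0],"spin":0}
    - {"travel":[0.038,0.007,0],"spin":0}
    - {"travel":[0.038,0.007,0],"spin":0}
    - {"travel":[0.03,0.007,0],"spin":0}

```text
time_s: 8.55
tcp_pos: [0.4812, 0.1163, 0.1188]
eef_rot: [-177.9, 1.8, -89.5]
contact_force: [0.3, -0.5, 0.6]
gripper_width: 0.0354
```

Run:
```python
from look import *
print(r.get_state()['gripper_width'],r.get_state()['contact_force'])
p,d,C=look('wrist',['bottle_center','base_face'],'w6')
cv2.imwrite('pics/w6s.png',cv2.resize(p,(480,360)))
```

```text
0.03540789559169498 [ 0.27592827 -0.48951036  0.57348295]
tcp [0.4812 0.1163 0.1188] [-177.91    1.81  -89.45] cam [0.476 0.035 0.306] 63.604982246158514
bottle_center [([0.4838, 0.1127, 0.1508], 0.92)]
base_face [([0.4728, -0.0032, 0.0218], 0.96), ([0.4132, 0.1632, 0.0157], 0.82)]
```

```bash
cat >> h.py <<'E'
def base(lo=(100,130,60),hi=(125,255,255),z0=.018,z1=.030,near=(.472,0),rad=.09):
    L=np.load('last.npz'); c,f,_,_=cal('wrist'); W=cloud('wrist',L['d'],(c,f,L['o'],L['M']))
    m=cv2.inRange(cv2.cvtColor(L['p'],cv2.COLOR_BGR2HSV),lo,hi)>0
    ok=m&(W[...,2]>z0)&(W[...,2]<z1)&(np.hypot(W[...,0]-near[0],W[...,1]-near[1])<rad)
    q=W[ok]; print('n',len(q),'z',np.median(q[:,2]).round(4),cv2.minAreaRect(q[:,:2].astype(np.float32)))
    # plane raycast at mask (less depth noise)
    P=cloud('wrist',np.ones((480,640)),(c,f,L['o'],L['M']))-L['o']
    zt=np.median(q[:,2]); k=P[ok]; g=L['o']+k*((zt-L['o'][2])/k[:,2])[:,None]
    print('ray rect',cv2.minAreaRect(g[:,:2].astype(np.float32)))
    return W,m,ok
E
python3 - <<'E'
from h import *
W,m,ok=base()
# dowels: points well above top face near base, not blue
L=np.load('last.npz')
q=W.reshape(-1,3); q=q[(q[:,2]>.034)&(q[:,2]<.056)&(np.hypot(q[:,0]-.472,q[:,1])<.07)]
for a in(1,-1):
    s=q[a*q[:,1]>.02]; print('dowel',len(s),s.mean(0).round(4) if len(s) else '',s[:,:2].min(0),s[:,:2].max(0))
E
```

```text
n 12844 z 0.0231 ((0.4715443551540375, 0.01224326342344284), (0.0792035162448883, 0.09221617877483368), 3.1316823959350586)
ray rect ((0.47157514095306396, 0.01237817108631134), (0.07896194607019424, 0.09186781942844391), 3.169800281524658)
dowel 189 [0.4703 0.0437 0.0477] [0.46571293 0.03920835] [0.47479301 0.04858643]Traceback (most recent call last):
  File "<stdin>", line 7, in <module>
    return umr_minimum(a, axis, None, out, keepdims, initial, where)
ValueError: zero-size array to reduction operation minimum which has no identity
```

View pics/w6s.png

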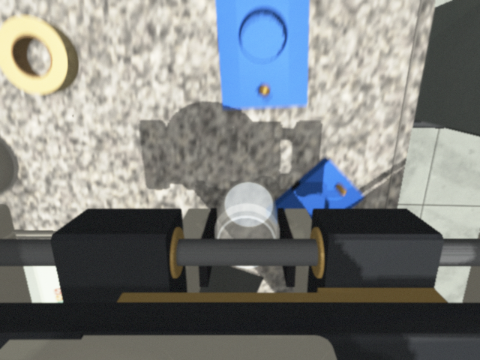

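send_rows:
  motion:
    - {"travel":[0.03,0.004,0],"spin":-1.5}
    - {"travel":[0.03,0.004,0],"spin":-1.0}
    - {"travel":[0,0,0],"spin":0}

```text
time_s: 8.95
tcp_pos: [0.4762, 0.0567, 0.1191]
eef_rot: [-177.6, 1.8, -86.8]
contact_force: [-0.7, -0.8, -0.4]
gripper_width: 0.0353
```

```bash
cat >> h.py <<'E'
def dowels(c=(.4727,-.003)):
    L=np.load('last.npz'); k,f,_,_=cal('wrist'); W=cloud('wrist',L['d'],(k,f,L['o'],L['M'])).reshape(-1,3)
    q=W[(W[:,2]>.036)&(W[:,2]<.056)]; o=[]
    for a in(1,-1):
        s=q[np.hypot(q[:,0]-c[0]+a*.0025,q[:,1]-c[1]-a*.046)<.012]; print('dowel',a,len(s),(s.mean(0).round(4),s.max(0).round(4)) if len(s) else '')
E
python3 - <<'E'
from look import *
print(r.get_state()['gripper_width'])
p,d,C=look('wrist',['bottle_center','base_face']); base(); dowels()
L=np.load('last.npz'); W=cloud('wrist',d,C)
# pocket floor: blue pixels at z~8mm
q=W.reshape(-1,3); s=q[(q[:,2]>.004)&(q[:,2]<.012)&(np.hypot(q[:,0]-.4727,q[:,1]+.003)<.03)]
print('pocket',len(s),cv2.minEnclosingCircle(s[:,:2].astype(np.float32)) if len(s) else '')
# bottle rim: highest glass points
t=r.get_state()['tcp_pos']; s=q[(np.hypot(q[:,0]-t[0],q[:,1]-t[1])<.03)&(q[:,2]>t[2]+.01)&(q[:,2]<t[2]+.062)]
print('bottle pts-tcp',len(s),(s.min(0)-t).round(4),(s.max(0)-t).round(4))
E
```

```text
0.03534958729345673
tcp [0.4762 0.0567 0.1191] [-177.61    1.81  -86.81] cam [ 0.473 -0.025  0.306] 63.604982246158514
bottle_center [([0.4779, 0.0539, 0.1535], 0.75)]
base_face [([0.4688, -0.0037, 0.021], 0.62)]
n 16507 z 0.0231 ((0.47319135069847107, -0.0017152056097984314), (0.08018646389245987, 0.1235620453953743), 3.1891753673553467)
ray rect ((0.47293901443481445, -0.0018123164772987366), (0.07956786453723907, 0.12324388325214386), 3.2841110229492188)
dowel 1 191 (array([0.4702, 0.0424, 0.0463]), array([0.4751, 0.0487, 0.0523]))
dowel -1 222 (array([ 0.4749, -0.0474,  0.0475]), array([ 0.4799, -0.043 ,  0.0523]))
pocket 2554 ((0.47241586446762085, -0.0019095628522336483), 0.02112336829304695)
bottle pts-tcp 6452 [-0.027  -0.0234  0.01  ] [0.0267 0.0127 0.0619]
```

Base centre is (0.4726, -0.0019) with yaw 3.2°, from the pocket circle (r = 21 mm) and the block outline (80x124 mm). I'm moving over the pocket.

send_rows:
  motion:
    - {"travel":[0.02,0.002,0.01],"spin":0}
    - {"travel":[0.02,0.002,0.01],"spin":0}
    - {"travel":[0.0145,0.001,0.01],"spin":0}
    - {"travel":[0,0,0],"spin":0}

```text
time_s: 9.43
tcp_pos: [0.4803, 0.0098, 0.0881]
eef_rot: [-177.3, 1.9, -86.5]
contact_force: [0.3, -1.0, -0.4]
gripper_width: 0.0355
```

```bash
cat >> h.py <<'E'
def bott():
    L=np.load('last.npz'); k,f,_,_=cal('wrist'); W=cloud('wrist',L['d'],(k,f,L['o'],L['M']))
    t=r.get_state()['tcp_pos']; e=W-t
    for lo,hi in((.05,.062),(.054,.062)):
        m=(np.hypot(e[...,0],e[...,1]+.003)<.0185+.002)&(e[...,2]>lo)&(e[...,2]<hi)
        s=e[m]; print('rim-tcp',len(s),s.mean(0).round(4),s.min(0).round(4),s.max(0).round(4))
    m=(np.hypot(e[...,0],e[...,1]+.003)<.02)&(e[...,2]>.01)&(e[...,2]<.045)&(e[...,1]<0)
    s=e[m]; A=np.c_[2*s[:,:2],np.ones(len(s))]; x=np.linalg.lstsq(A,(s[:,:2]**2).sum(1),rcond=None)[0]
    print('front wall circle fit-tcp',len(s),x[:2].round(4),np.sqrt(x[2]+x[0]**2+x[1]**2).round(4))
E
python3 - <<'E'
from look import *
print(r.get_state()['gripper_width'])
p,d,C=look('wrist',['bottle_center']); bott(); dowels((.4726,-.0019))
E
```

```text
0.03552793421504839
tcp [0.4803 0.0098 0.0881] [-177.28    1.93  -86.49] cam [ 0.477 -0.072  0.275] 63.604982246158514
bottle_center [([0.4801, 0.0045, 0.119], 0.76)]
rim-tcp 842 [ 0.0018 -0.0121  0.0534] [-0.0175 -0.0197  0.05  ] [0.0203 0.0118 0.0619]
rim-tcp 164 [ 0.0122 -0.0115  0.057 ] [-0.016  -0.0197  0.054 ] [0.0184 0.0108 0.0619]
front wall circle fit-tcp 2216 [-0.002  -0.0031] 0.0182
dowel 1 0 
dowel -1 238 (array([ 0.475 , -0.0486,  0.0474]), array([ 0.48  , -0.0434,  0.0526]))
```

send_rows:
  motion:
    - {"travel":[0.005,0.004,0.01],"spin":0}
    - {"travel":[0.0035,0.0035,0.01],"spin":0}
    - {"travel":[0.0005,0.0005,0.01],"spin":0}
    - {"travel":[0,0,0],"spin":0}

```text
time_s: 9.87
tcp_pos: [0.4798, 0.0078, 0.0615]
eef_rot: [-176.8, 2.0, -86.2]
contact_force: [0.5, -0.5, -0.3]
gripper_width: 0.0354
```

send_rows:
  motion:
    - {"travel":[0.005,0.003,0],"spin":0}
    - {"travel":[0.004,0.002,0],"spin":0}
    - {"travel":[0,0,0],"spin":0}

```text
time_s: 10.12
tcp_pos: [0.4767, 0.0005, 0.0628]
eef_rot: [-176.7, 2.0, -86.0]
contact_force: [0.9, -0.3, -0.5]
gripper_width: 0.0354
```

send_rows:
  motion:
    - {"travel":[0.001,0.003,0.008],"spin":0.4}
    - {"travel":[0.0015,0.002,0.008],"spin":0.4}
    - {"travel":[0.0015,0.002,0.008],"spin":0}
    - {"travel":[0,0,0],"spin":0}

```text
time_s: 10.45
tcp_pos: [0.4721, -0.0028, 0.0379]
eef_rot: [-176.5, 2.2, -86.9]
contact_force: [-0.1, -0.0, -1.0]
gripper_width: 0.0352
```

Run:
```python
from look import *
print(r.get_state()['gripper_width'])
p,d,C=look('wrist',['bottle_center']); bott(); dowels((.4726,-.0019))
```

```text
0.03519742375414448
tcp [ 0.4721 -0.0028  0.0379] [-176.48    2.16  -86.89] cam [ 0.466 -0.086  0.224] 63.604982246158514
bottle_center [([0.4719, -0.0109, 0.0695], 0.88)]
rim-tcp 903 [ 0.0016 -0.0114  0.0535] [-0.018  -0.0187  0.05  ] [0.02   0.0127 0.0619]
rim-tcp 258 [ 0.009  -0.0094  0.0562] [-0.0172 -0.0185  0.054 ] [0.0178 0.0121 0.0619]
front wall circle fit-tcp 2298 [-0.0021 -0.0017] 0.0187
dowel 1 96 (array([0.4701, 0.0435, 0.0493]), array([0.4748, 0.0472, 0.0527]))
dowel -1 395 (array([ 0.4748, -0.0493,  0.0468]), array([ 0.4799, -0.0432,  0.0525]))
```

send_rows:
  motion:
    - {"travel":[-0.0018,-0.001,0.005],"spin":0}
    - {"travel":[-0.0018,-0.001,0.005],"spin":0}
    - {"travel":[0.0003,0.0005,0.004],"spin":0}
    - {"travel":[0,0,0],"spin":0}

```text
time_s: 10.88
tcp_pos: [0.4765, 0.0021, 0.0244]
eef_rot: [-176.3, 2.2, -86.8]
contact_force: [-0.5, -0.8, -0.6]
gripper_width: 0.0351
```

Slight overshoot. I'll correct it and measure before entering the pocket.

send_rows:
  motion:
    - {"travel":[0.0013,0.0018,0],"spin":0}
    - {"travel":[0,0,0],"spin":0}

```text
time_s: 11.05
tcp_pos: [0.4745, 0.0007, 0.0237]
eef_rot: [-176.4, 2.1, -86.8]
contact_force: [-0.4, 0.5, -0.5]
gripper_width: 0.0353
```

Run:
```python
from look import *
p,d,C=look('wrist',['bottle_center'],'w7'); bott(); dowels((.4726,-.0019))
cv2.imwrite('pics/w7c.png',cv2.resize(p[150:400,180:480],None,fx=2,fy=2))
```

```text
tcp [0.4745 0.0007 0.0237] [-176.39    2.14  -86.82] cam [ 0.468 -0.082  0.21 ] 63.604982246158514
bottle_center [([0.4772, -0.0047, 0.053], 0.71)]
rim-tcp 964 [ 0.0016 -0.0116  0.0539] [-0.0176 -0.0188  0.05  ] [0.0203 0.0129 0.0619]
rim-tcp 468 [ 0.0038 -0.0095  0.0556] [-0.0175 -0.0185  0.054 ] [0.0184 0.0127 0.0619]
front wall circle fit-tcp 2218 [-0.0018 -0.0015] 0.0188
dowel 1 334 (array([0.4702, 0.0415, 0.0467]), array([0.4753, 0.0459, 0.0523]))
dowel -1 462 (array([ 0.4749, -0.0493,  0.0469]), array([ 0.4799, -0.0434,  0.0524]))
```

View pics/w7c.png

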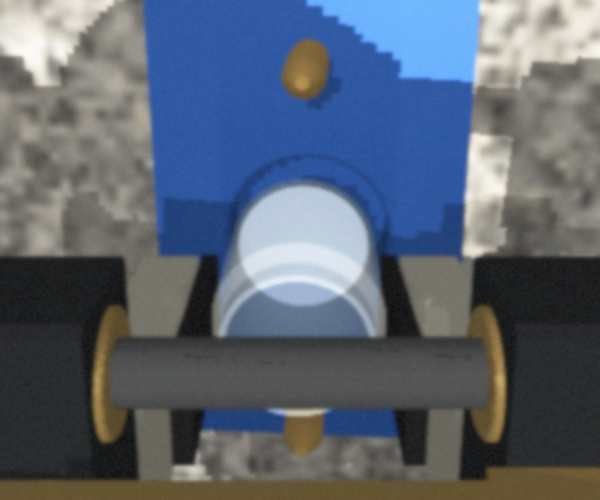

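Run:
```python
from h import *
L=np.load('last.npz'); c,f,_,_=cal('wrist'); C=(c,f,L['o'],L['M']); W=cloud('wrist',L['d'],C)
P=cloud('wrist',np.ones((480,640)),C)-L['o']
def at(u,v,z): k=P[int(round(v)),int(round(u))]; return (L['o']+k*(z-L['o'][2])/k[2]).round(4)
print('pocket front',at(332.5,227.5,.0235),'left',at(297.5,252,.0235),'right',at(373,252,.0235))
for z in(.024,.028,.032): print('foot',z,'front',at(331.5,241.5,z),'L',at(299,270,z),'R',at(364.5,270,z))
# column profile up the bottle front wall
for u in (320,332,344): print(u,[(v,*(W[v,u]*1000).round(1).tolist()[1:]) for v in range(236,290,4)])
s=W[236:300,290:375].reshape(-1,3)
for lo in (.028,.034,.040,.046,.052,.058,.064):
    q=s[(s[:,2]>lo)&(s[:,2]<lo+.006)&(s[:,1]<-.008)]
    A=np.c_[2*q[:,:2],np.ones(len(q))]; b=(q[:,:2]**2).sum(1)
    # fixed radius fit
    from scipy.optimize import least_squares
    x=least_squares(lambda x:np.hypot(q[:,0]-x[0],q[:,1]-x[1])-.018,[.4726,-.002],loss='soft_l1',f_scale=.001).x
    print('z',lo+.003,len(q),x.round(4))
```

```text
pocket front [ 0.4749 -0.0234  0.0235] left [ 0.4918 -0.0092  0.0235] right [ 0.4532 -0.0121  0.0235]
foot 0.024 front [ 0.4745 -0.0161  0.024 ] L [0.4909 0.0007 0.024 ] R [ 0.457 -0.002  0.024]
foot 0.028 front [ 0.4743 -0.0175  0.028 ] L [ 0.4904 -0.0011  0.028 ] R [ 0.4573 -0.0037  0.028 ]
foot 0.032 front [ 0.4742 -0.019   0.032 ] L [ 0.4899 -0.0028  0.032 ] R [ 0.4575 -0.0054  0.032 ]
320 [(236, -12.8, 6.1), (240, -10.6, 6.6), (244, -18.3, 34.3), (248, -18.4, 40.1), (252, -18.3, 45.0), (256, -18.9, 51.3), (260, -18.5, 55.0), (264, -18.6, 59.7), (268, -19.0, 64.7), (272, -18.2, 66.9), (276, -17.9, 70.2), (280, -16.6, 70.9), (284, -16.7, 74.8), (288, -16.7, 78.3)]
332 [(236, -13.5, 6.8), (240, -19.2, 29.9), (244, -18.9, 34.7), (248, -19.7, 42.2), (252, -19.4, 46.8), (256, -19.1, 50.9), (260, -19.8, 57.2), (264, -19.5, 60.9), (268, -19.6, 65.3), (272, -19.7, 69.6), (276, -19.0, 71.8), (280, -17.6, 72.3), (284, -17.2, 75.1), (288, -16.9, 77.8)]
344 [(236, -14.3, 7.7), (240, -11.8, 7.2), (244, -18.2, 31.6), (248, -19.0, 39.3), (252, -18.4, 43.1), (256, -18.9, 49.4), (260, -18.5, 53.0), (264, -19.1, 59.0), (268, -19.1, 63.1), (272, -19.1, 67.3), (276, -18.1, 68.8), (280, -17.3, 70.9), (284, -16.0, 71.8), (288, -16.2, 75.8)]
z 0.031 199 [ 0.4735 -0.0012]
z 0.037000000000000005 261 [ 0.4734 -0.0013]
z 0.043000000000000003 298 [ 0.4731 -0.0014]
z 0.049 329 [ 0.473  -0.0014]
z 0.055 379 [ 0.4726 -0.0015]
z 0.061000000000000006 421 [ 0.4723 -0.0016]
z 0.067 664 [ 0.4724 -0.0014]
```

Fitting circles up the glass puts the foot at (0.4736, -0.0012), within about 1.3 mm of the pocket axis against 3 mm of clearance. I'm lowering it into the pocket.

send_rows:
  motion:
    - {"travel":[0.0005,0.0009,0.005],"spin":0}
    - {"travel":[0.0004,0.0008,0.005],"spin":0}
    - {"travel":[0,0,0],"spin":0}

```text
time_s: 11.4
tcp_pos: [0.4745, 0.0004, 0.0137]
eef_rot: [-176.2, 2.2, -86.8]
contact_force: [-0.6, 0.1, -0.2]
gripper_width: 0.0352
```

send_rows:
  motion:
    - {"travel":[0.0003,0.0013,0.004],"spin":0}
    - {"travel":[0.0002,0.0004,0.003],"spin":0}
    - {"travel":[0,0,0],"spin":0}

```text
time_s: 11.65
tcp_pos: [0.4729, -0.0001, 0.0056]
eef_rot: [-176.3, 2.2, -86.8]
contact_force: [-0.6, -0.2, 0.1]
gripper_width: 0.0354
```

send_rows:
  motion:
    - {"travel":[0,0,0.001],"spin":0}
    - {"travel":[0,0,0],"spin":0}

```text
time_s: 11.82
tcp_pos: [0.473, -0.0001, 0.0044]
eef_rot: [-176.3, 2.2, -86.8]
contact_force: [-1.3, -0.3, 3.5]
gripper_width: 0.0351
```

send_rows:
  motion:
    - {"travel":[0,0,0],"spin":0}
    - {"travel":[0,0,0],"spin":0}
    - {"travel":[0,0,0],"spin":0}
    - {"travel":[0,0,0],"spin":0}
  gripper: 0.6

```text
time_s: 12.15
tcp_pos: [0.4734, 0.0001, 0.0047]
eef_rot: [-176.2, 2.2, -86.8]
contact_force: [-0.2, -0.4, -0.6]
gripper_width: 0.0566
```

```bash
cat >> h.py <<'E'
from scipy.optimize import least_squares
def wall(c=(.4726,-.0019),z0=.026,z1=.062):
    L=np.load('last.npz'); k,f,_,_=cal('wrist'); W=cloud('wrist',L['d'],(k,f,L['o'],L['M'])).reshape(-1,3)
    e=W-np.array([*c,0]); 
    for lo in np.arange(z0,z1,.006):
        q=e[(e[:,2]>lo)&(e[:,2]<lo+.006)&(np.hypot(e[:,0],e[:,1])<.023)&(e[:,1]<-.006)]
        if len(q)<20: print(lo,len(q)); continue
        x=least_squares(lambda x:np.hypot(q[:,0]-x[0],q[:,1]-x[1])-.018,[0,0],loss='soft_l1',f_scale=.001).x
        print('z',round(lo+.003,3),len(q),'axis-c',x.round(4))
    q=e[np.hypot(e[:,0],e[:,1])<.022]; q=q[q[:,2]<.07]; print('ztop pct',np.percentile(q[:,2],[95,98,99.5]).round(4))
E
python3 - <<'E'
from look import *
print(r.get_state()['gripper_width'])
look('wrist',['bottle_center','base_face']); wall(); dowels((.4726,-.0019))
E
```

```text
0.056564600912930356
tcp [4.734e-01 1.000e-04 4.700e-03] [-176.24    2.17  -86.8 ] cam [ 0.466 -0.083  0.191] 63.604982246158514
bottle_center [([0.4756, -0.0017, 0.0326], 0.8)]
base_face []
z 0.029 340 axis-c [-0.0005 -0.0001]
z 0.035 358 axis-c [-0.0004 -0.0002]
z 0.041 400 axis-c [-0.0005 -0.0002]
z 0.047 576 axis-c [-0.0005 -0.    ]
z 0.053 899 axis-c [-0.0004  0.0019]
z 0.059 511 axis-c [-0.0004  0.003 ]
0.06200000000000001 0
ztop pct [0.0586 0.0592 0.0598]
dowel 1 294 (array([0.4704, 0.0397, 0.0413]), array([0.4753, 0.044 , 0.0474]))
dowel -1 589 (array([ 0.4748, -0.0494,  0.0467]), array([ 0.4797, -0.0434,  0.0526]))
```

The bottle stands upright, 0.5 mm off centre, with its rim at z=0.060 as expected. I'm opening fully and retreating upward.

send_rows:
  motion:
    - {"travel":[0,0,0],"spin":0}
    - {"travel":[0,0,0],"spin":0}
    - {"travel":[-0.0003,-0.0006,-0.01],"spin":0}
    - {"travel":[-0.001,-0.0015,-0.02],"spin":0}
    - {"travel":[-0.001,-0.0015,-0.03],"spin":0}
  gripper: 1

```text
time_s: 12.72
tcp_pos: [0.4685, -0.0014, 0.0608]
eef_rot: [-176.9, 2.0, -86.9]
contact_force: [0.3, 0.1, 0.2]
gripper_width: 0.0874
```

send_rows:
  motion:
    - {"travel":[-0.001,-0.0015,-0.04],"spin":0}
    - {"travel":[-0.001,-0.0015,-0.04],"spin":0}
    - {"travel":[0.02,0,-0.03],"spin":0}
    - {"travel":[0.035,0,-0.01],"spin":0}
    - {"travel":[0.04,0,0],"spin":0}

```text
time_s: 13.13
tcp_pos: [0.4725, -0.0972, 0.1903]
eef_rot: [-176.4, 2.0, -86.4]
contact_force: [2.0, -0.3, -1.1]
gripper_width: 0.0877
```

send_rows:
  motion:
    - {"travel":[0.033,-0.013,0],"spin":-1}
    - {"travel":[0.033,-0.013,0],"spin":-1}
    - {"travel":[0.033,-0.013,0],"spin":-1}
    - {"travel":[0.033,-0.01,0],"spin":-1}
    - {"travel":[0,0,0],"spin":0}

```text
time_s: 13.55
tcp_pos: [0.5354, -0.2355, 0.193]
eef_rot: [-175.8, 1.6, -82.2]
contact_force: [0.9, -0.1, 0.9]
gripper_width: 0.0873
```

```bash
cat >> h.py <<'E'
def rect(lo,hi,z0,z1,near,rad):
    L=np.load('last.npz'); k,f,_,_=cal('wrist'); W=cloud('wrist',L['d'],(k,f,L['o'],L['M']))
    ok=(W[...,2]>z0)&(W[...,2]<z1)&(np.hypot(W[...,0]-near[0],W[...,1]-near[1])<rad)
    if lo is not None: ok&=cv2.inRange(cv2.cvtColor(L['p'],cv2.COLOR_BGR2HSV),lo,hi)>0
    q=W[ok]; print('n',len(q),'z',np.median(q[:,2]).round(4),cv2.minAreaRect(q[:,:2].astype(np.float32)))
    return q
E
python3 - <<'E'
from look import *
p,d,C=look('wrist',['cover_grip','cover_face','bottle_center'],'w8')
rect((5,130,90),(25,255,255),.008,.020,(.52,-.301),.09)
rect(None,None,.082,.096,(.52,-.301),.05); rect(None,None,.055,.096,(.52,-.301),.05)
E
```

```text
tcp [ 0.5354 -0.2355  0.193 ] [-175.75    1.59  -82.18] cam [ 0.533 -0.317  0.38 ] 63.604982246158514
cover_grip []
cover_face []
bottle_center [([0.6897, 0.0148, -0.0033], 0.33)]
n 7485 z 0.0131 ((0.5199646353721619, -0.3023478388786316), (0.08052187412977219, 0.12373494356870651), 7.774966239929199)
n 1573 z 0.0869 ((0.519758939743042, -0.3032394051551819), (0.016051260754466057, 0.05127629265189171), 7.616877555847168)
n 1587 z 0.0869 ((0.519758939743042, -0.3032394051551819), (0.016051260754466057, 0.05127629265189171), 7.616877555847168)
```

View pics/w8.png

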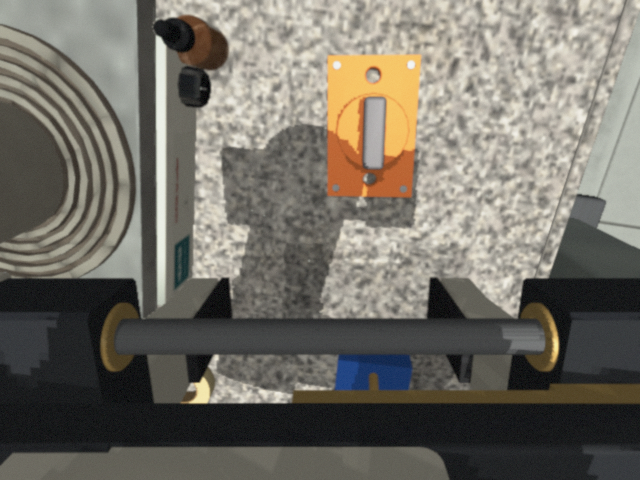

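The cover lies right way up, centre (0.5199, -0.303), yaw 7.7°, with its rib lined up. The tool has drifted about 4.5° off vertical over the continuous moves. I'll test whether moving up continuously undoes that, and whether settle rows on the way down stop it coming back.

send_rows:
  motion:
    - {"travel":[0,0,-0.04],"spin":0}
    - {"travel":[0,0,-0.04],"spin":0}
    - {"travel":[0,0,-0.04],"spin":0}
    - {"travel":[0,0,-0.04],"spin":0}
    - {"travel":[0,0,0],"spin":0}

```text
time_s: 14.17
tcp_pos: [0.5174, -0.2309, 0.3576]
eef_rot: [-176.1, 1.8, -81.8]
contact_force: [-0.4, -0.8, 0.5]
gripper_width: 0.0877
```

send_rows:
  motion:
    - {"travel":[0,0,0.04],"spin":0}
    - {"travel":[0,0,0],"spin":0}
    - {"travel":[0,0,0.04],"spin":0}
    - {"travel":[0,0,0],"spin":0}
    - {"travel":[0,0,0],"spin":0}

```text
time_s: 14.58
tcp_pos: [0.5228, -0.2231, 0.2901]
eef_rot: [-175.4, 1.5, -81.3]
contact_force: [0.7, 0.1, 2.5]
gripper_width: 0.0874
```

```bash
python3 -c "
from plant import r
s=r.get_state(); print(s['joints'].round(2),s['qd'].round(2),s['eef_rot'].round(2),s['tcp_pos'].round(4))"
```

```text
[ -5.38   5.67  -5.49  -2.68 -74.81  14.67] [ 1.21  1.04 -4.81 -2.38  0.56 -0.2 ] [-175.45    1.53  -81.26] [ 0.5228 -0.2231  0.2901]
```

send_rows:
  motion:
    - {"travel":[0,0,-0.01],"spin":0}
    - {"travel":[0,0,-0.01],"spin":0}
    - {"travel":[0,0,-0.01],"spin":0}
    - {"travel":[0,0,-0.01],"spin":0}
    - {"travel":[0,0,-0.01],"spin":0}

```text
time_s: 15.0
tcp_pos: [0.5206, -0.225, 0.3535]
eef_rot: [-175.1, 1.3, -81.1]
contact_force: [0.6, -0.0, -0.5]
gripper_width: 0.0878
```

send_rows:
  motion:
    - {"travel":[0,0,0.01],"spin":0}
    - {"travel":[0,0,0.01],"spin":0}
    - {"travel":[0,0,0.01],"spin":0}
    - {"travel":[0,0,0.01],"spin":0}
    - {"travel":[0,0,0.01],"spin":0}

```text
time_s: 15.42
tcp_pos: [0.5299, -0.2256, 0.3164]
eef_rot: [-173.9, 0.7, -81.1]
contact_force: [0.3, -0.3, -0.3]
gripper_width: 0.0877
```

send_rows:
  motion:
    - {"travel":[0,-0.01,0],"spin":0}
    - {"travel":[0,-0.01,0],"spin":0}
    - {"travel":[0,-0.01,0],"spin":0}
    - {"travel":[0,-0.01,0],"spin":0}
    - {"travel":[0,-0.01,0],"spin":0}

```text
time_s: 15.83
tcp_pos: [0.5815, -0.2171, 0.3183]
eef_rot: [-174.3, 0.8, -81.1]
contact_force: [0.1, 0.8, 0.0]
gripper_width: 0.0873
```

send_rows:
  motion:
    - {"travel":[0,0.01,0],"spin":0}
    - {"travel":[0,0.01,0],"spin":0}
    - {"travel":[0,0.01,0],"spin":0}
    - {"travel":[0,0.01,0],"spin":0}
    - {"travel":[0,0.01,0],"spin":0}

```text
time_s: 16.25
tcp_pos: [0.5346, -0.2241, 0.311]
eef_rot: [-174.4, 0.9, -81.0]
contact_force: [0.6, 0.3, 0.6]
gripper_width: 0.0878
```

```bash
python3 -c "
from plant import r
s=r.get_state(); print(s['joints'].round(2),s['qd'].round(2),s['eef_rot'].round(2),s['tcp_pos'].round(4))"
```

```text
[ -5.07   5.55  -3.24  -2.25 -76.02  14.48] [ -3.57 -11.04 -13.75  -0.33   2.74   3.69] [-174.43    0.86  -80.99] [ 0.5346 -0.2241  0.311 ]
```

send_rows:
  motion:
    - {"travel":[0,0.03,0],"spin":0}
    - {"travel":[0,0.03,0],"spin":0}
    - {"travel":[0,-0.03,0],"spin":0}
    - {"travel":[0,-0.03,0],"spin":0}
    - {"travel":[0,0,0],"spin":0}

```text
time_s: 16.67
tcp_pos: [0.5224, -0.2254, 0.3119]
eef_rot: [-174.4, 0.9, -81.2]
contact_force: [0.1, 1.0, 0.2]
gripper_width: 0.0872
```

send_rows:
  motion:
    - {"travel":[-0.03,0,0],"spin":0}
    - {"travel":[-0.03,0,0],"spin":0}
    - {"travel":[0.03,0,0],"spin":0}
    - {"travel":[0.03,0,0],"spin":0}
    - {"travel":[0,0,0],"spin":0}

```text
time_s: 17.08
tcp_pos: [0.5206, -0.2191, 0.314]
eef_rot: [-174.1, 0.8, -80.5]
contact_force: [0.7, -0.7, -0.5]
gripper_width: 0.088
```

send_rows:
  motion:
    - {"travel":[0,0,-0.03],"spin":0}
    - {"travel":[0,0,-0.03],"spin":0}
    - {"travel":[0,0,0],"spin":0}
    - {"travel":[0,0,0],"spin":0}

```text
time_s: 17.42
tcp_pos: [0.5098, -0.222, 0.3757]
eef_rot: [-174.2, 0.9, -80.7]
contact_force: [-0.6, 0.3, -0.5]
gripper_width: 0.0877
```

send_rows:
  motion:
    - {"travel":[0,0,0.002],"spin":0}
    - {"travel":[0,0,0.002],"spin":0}
    - {"travel":[0,0,0.002],"spin":0}
    - {"travel":[0,0,0.002],"spin":0}
    - {"travel":[0,0,0.002],"spin":0}

```text
time_s: 17.83
tcp_pos: [0.5084, -0.2218, 0.3647]
eef_rot: [-174.1, 0.9, -80.7]
contact_force: [0.4, -0.2, 0.5]
gripper_width: 0.0875
```

The drift doesn't reverse on its own. Each row starts from the measured pose, though, so pressing flat against a surface should realign the tool. I'll add a helper that converts a target grasp point into tool-axis travel, using the true grasp point 50 mm behind the reported TCP.

```bash
cat >> h.py <<'E'
def go(gp,yaw=None,back=.05):
    s=r.get_state(); M=R.from_euler('xyz',s['eef_rot'],degrees=True).as_matrix()
    g=s['tcp_pos']-back*M[:,2]; d=M.T@(np.array(gp)-g)
    print('t',round(s['time_s'],2),'gp',g.round(4),'tilt z',M[:2,2].round(3),'rot',s['eef_rot'].round(2),'F',s['contact_force'].round(1),'w',s['gripper_width'].round(4))
    print('tool delta',d.round(4),'spin',None if yaw is None else round(s['eef_rot'][2]-yaw,2))
E
python3 - <<'E'
from h import *
go((.5198,-.3032,.13),-82.3)
L=np.load('last.npz'); c,f,_,_=cal('wrist'); W=cloud('wrist',L['d'],(c,f,L['o'],L['M'])).reshape(-1,3)
for x in (.6,.62,.64,.66,.68):
    q=W[(abs(W[:,0]-x)<.01)&(W[:,1]>-.38)&(W[:,1]<-.2)&(W[:,2]<.16)]; print(x,len(q),np.percentile(q[:,2],99.5).round(3) if len(q) else '')
E
```

```text
Traceback (most recent call last):
  File "h.py", line 71, in go
    print('t',round(s['time_s'],2),'gp',g.round(4),'tilt z',M[:2,2].round(3),'rot',s['eef_rot'].round(2),'F',s['contact_force'].round(1),'w',s['gripper_width'].round(4))
                                                                                                                                             ^^^^^^^^^^^^^^^^^^^^^^^^
AttributeError: 'float' object has no attribute 'round'
```

```bash
sed -i "s/s\['gripper_width'\].round(4)/round(s['gripper_width'],4)/" h.py
python3 - <<'E'
from h import *
go((.5198,-.3032,.13),-82.3)
L=np.load('last.npz'); c,f,_,_=cal('wrist'); W=cloud('wrist',L['d'],(c,f,L['o'],L['M'])).reshape(-1,3)
for x in (.6,.62,.64,.66,.68):
    q=W[(abs(W[:,0]-x)<.01)&(W[:,1]>-.38)&(W[:,1]<-.2)&(W[:,2]<.16)]; print(x,len(q),np.percentile(q[:,2],99.5).round(3) if len(q) else '')
E
```

```text
t 17.83 gp [ 0.5034 -0.2234  0.4145] tilt z [0.1   0.032] rot [-174.07    0.87  -80.73] F [ 0.4 -0.2  0.5] w 0.0875
tool delta [0.0857 0.0259 0.282 ] spin 1.57
0.6 4035 0.001
0.62 4007 0.001
0.64 3978 0.001
0.66 5910 0.072
0.68 14456 0.108
```

send_rows:
  motion:
    - {"travel":[0.015,0.004,0.04],"spin":0.8}
    - {"travel":[0.015,0.004,0.04],"spin":0.8}
    - {"travel":[0.015,0.004,0.04],"spin":0}
    - {"travel":[0.015,0.004,0.04],"spin":0}
    - {"travel":[0.015,0.004,0.04],"spin":0}

```text
time_s: 18.25
tcp_pos: [0.5246, -0.292, 0.1724]
eef_rot: [-173.2, 0.6, -82.1]
contact_force: [2.3, 0.2, -0.1]
gripper_width: 0.0877
```

```bash
python3 -c "
from h import *
go((.5198,-.3032,.13),-82.3)"
```

```text
t 18.25 gp [ 0.5188 -0.2934  0.222 ] tilt z [0.117 0.027] rot [-173.15    0.61  -82.12] F [ 2.3  0.2 -0.1] w 0.0877
tool delta [0.0109 0.0113 0.0912] spin 0.18
```

send_rows:
  motion:
    - {"travel":[0.004,0.004,0.025],"spin":0.1}
    - {"travel":[0.004,0.004,0.025],"spin":0.1}
    - {"travel":[0.003,0.004,0.025],"spin":0}
    - {"travel":[0,0,0],"spin":0}

```text
time_s: 18.58
tcp_pos: [0.5152, -0.3026, 0.0802]
eef_rot: [-174.1, 1.1, -82.5]
contact_force: [-0.5, 0.7, -0.8]
gripper_width: 0.0877
```

```bash
python3 -c "
from h import *
go((.5198,-.3032,.11),-82.3)
go((.5198,-.3032,.074),-82.3)"
```

```text
t 18.58 gp [ 0.5102 -0.3042  0.1299] tilt z [0.1   0.032] rot [-174.08    1.1   -82.55] F [-0.5  0.7 -0.8] w 0.0877
tool delta [ 0.0006 -0.0075  0.0208] spin -0.25
t 18.58 gp [ 0.5102 -0.3042  0.1299] tilt z [0.1   0.032] rot [-174.08    1.1   -82.55] F [-0.5  0.7 -0.8] w 0.0877
tool delta [ 0.0013 -0.0038  0.0566] spin -0.25
```

send_rows:
  motion:
    - {"travel":[0,-0.003,0.015],"spin":0}
    - {"travel":[0.0005,-0.001,0.015],"spin":0}
    - {"travel":[0.0005,0,0.015],"spin":0}
    - {"travel":[0,0,0.006],"spin":0}
    - {"travel":[0,0,0],"spin":0}

```text
time_s: 19.0
tcp_pos: [0.5253, -0.3017, 0.0298]
eef_rot: [-174.2, 1.1, -82.5]
contact_force: [0.2, -0.1, -0.8]
gripper_width: 0.0876
```

```bash
python3 -c "
from h import *
go((.5198,-.3032,.074),-82.3)"
```

```text
t 19.0 gp [ 0.5204 -0.3033  0.0796] tilt z [0.098 0.031] rot [-174.21    1.06  -82.49] F [ 0.2 -0.1 -0.8] w 0.0876
tool delta [-0.0001  0.0012  0.0055] spin -0.19
```

send_rows:
  motion:
    - {"travel":[0,0.001,0.005],"spin":-0.2}
    - {"travel":[0,0,0],"spin":0}

```text
time_s: 19.17
tcp_pos: [0.5258, -0.3018, 0.0263]
eef_rot: [-174.1, 1.0, -82.2]
contact_force: [-0.0, -0.9, -0.2]
gripper_width: 0.0875
```

send_rows:
  motion:
    - {"travel":[0,0,0],"spin":0}
    - {"travel":[0,0,0],"spin":0}
    - {"travel":[0,0,0],"spin":0}
    - {"travel":[0,0,0],"spin":0}
    - {"travel":[0,0,0],"spin":0}
  gripper: -1
  squeeze: 20

```text
time_s: 19.58
tcp_pos: [0.5278, -0.3024, 0.0303]
eef_rot: [-173.8, 0.8, -82.2]
contact_force: [-0.1, 0.2, 0.3]
gripper_width: 0.0599
```

send_rows:
  motion:
    - {"travel":[0,0,0],"spin":0}
    - {"travel":[0,0,0],"spin":0}
    - {"travel":[0,0,0],"spin":0}
    - {"travel":[0,0,0],"spin":0}
    - {"travel":[0,0,0],"spin":0}

```text
time_s: 20.0
tcp_pos: [0.5279, -0.3025, 0.0309]
eef_rot: [-173.8, 0.8, -82.2]
contact_force: [0.0, 1.4, 0.7]
gripper_width: 0.026
```

```bash
python3 -c "
from h import *
go((.5198,-.3032,.074),-82.3)"
```

```text
t 20.0 gp [ 0.5226 -0.304   0.0806] tilt z [0.105 0.029] rot [-173.8     0.82  -82.19] F [0.  1.4 0.7] w 0.026
tool delta [-0.001   0.0034  0.0062] spin 0.11
```

send_rows:
  motion:
    - {"travel":[-0.001,0.003,0.006],"spin":0}
    - {"travel":[0,0,0.003],"spin":0}
    - {"travel":[0,0,0],"spin":0}
    - {"travel":[0,0,0],"spin":0}
    - {"travel":[0,0,0],"spin":0}

```text
time_s: 20.42
tcp_pos: [0.5242, -0.3025, 0.0244]
eef_rot: [-173.9, 0.7, -82.0]
contact_force: [-0.9, 1.4, 5.6]
gripper_width: 0.0179
```

```bash
python3 -c "
from h import *
go((.5198,-.3032,.074),-82.3)"
```

```text
t 20.42 gp [ 0.519  -0.3038  0.0741] tilt z [0.104 0.027] rot [-173.86    0.7   -82.04] F [-0.9  1.4  5.6] w 0.0179
tool delta [-0.0005 -0.0009  0.0002] spin 0.26
```

Rib gripped. I'll grip harder and press gently on the bench with small re-basing rows, to see whether the tool aligns to the flat-lying cover.

send_rows:
  motion:
    - {"travel":[0,0,0.0005],"spin":0}
    - {"travel":[0,0,0.0005],"spin":0}
    - {"travel":[0,0,0.0005],"spin":0}
    - {"travel":[0,0,0.0005],"spin":0}
    - {"travel":[0,0,0.0005],"spin":0}
  squeeze: 45

```text
time_s: 20.83
tcp_pos: [0.5229, -0.3027, 0.025]
eef_rot: [-173.9, 0.6, -81.9]
contact_force: [-2.5, 1.7, 10.7]
gripper_width: 0.0171
```

send_rows:
  motion:
    - {"travel":[0,0,0.001],"spin":0}
    - {"travel":[0,0,0.001],"spin":0}
    - {"travel":[0,0,0.001],"spin":0}
    - {"travel":[0,0,0.001],"spin":0}
    - {"travel":[0,0,0.001],"spin":0}

```text
time_s: 21.25
tcp_pos: [0.5234, -0.3028, 0.0247]
eef_rot: [-173.8, 0.5, -81.8]
contact_force: [-3.1, 2.6, 15.0]
gripper_width: 0.017
```

```bash
cat >> h.py <<'E'
def flange(c,yaw,z0,z1,band=(.033,.066)):
    """fit plane to orange flange top; returns tilt in world"""
    L=np.load('last.npz'); k,f,_,_=cal('wrist'); W=cloud('wrist',L['d'],(k,f,L['o'],L['M']))
    h=cv2.inRange(cv2.cvtColor(L['p'],cv2.COLOR_BGR2HSV),(5,130,60),(25,255,255))>0
    a=np.radians(yaw); e=W[...,:2]-np.array(c); x=e[...,0]*np.cos(a)+e[...,1]*np.sin(a); y=-e[...,0]*np.sin(a)+e[...,1]*np.cos(a)
    ok=h&(np.hypot(x,y)>.034)&(abs(x)<.042)&(abs(y)<.066)&(W[...,2]>z0)&(W[...,2]<z1); q=W[ok]
    A=np.c_[q[:,:2]-np.array(c),np.ones(len(q))]; s=np.ones(len(q),bool)
    for _ in range(4):
        p=np.linalg.lstsq(A[s],q[s,2],rcond=None)[0]; s=abs(A@p-q[:,2])<.004
    print('flange n',s.sum(),'slope x,y',p[:2].round(4),'z top at centre',p[2].round(4)); print(cv2.minAreaRect(q[s][:,:2].astype(np.float32)))
E
python3 - <<'E'
from look import *
look('wrist',['cover_grip','cover_face'],'w9'); flange((.5199,-.303),7.7,.0,.04); go((.5198,-.3032,.074),-82.3)
E
```

```text
tcp [ 0.5234 -0.3028  0.0247] [-173.85    0.47  -81.77] cam [ 0.515 -0.382  0.212] 63.604982246158514
cover_grip [([0.5186, -0.3038, 0.0742], 0.93)]
cover_face [([0.6724, -0.3546, -0.0043], 0.41)]
flange n 10926 slope x,y [0.0316 0.0059] z top at centre 0.0143
((0.5208988189697266, -0.3031001389026642), (0.0808134600520134, 0.12380502372980118), 7.527420997619629)
t 21.4 gp [ 0.5181 -0.3039  0.0744] tilt z [0.105 0.023] rot [-173.84    0.47  -81.76] F [-3.9  2.8 14. ] w 0.0167
tool delta [-0.0005 -0.0017  0.0006] spin 0.54
```

send_rows:
  motion:
    - {"travel":[0,0,-0.03],"spin":0}
    - {"travel":[0,0,-0.04],"spin":0}
    - {"travel":[0,0,-0.04],"spin":0}
    - {"travel":[-0.04,0,-0.01],"spin":1}
    - {"travel":[-0.041,0.005,0],"spin":1}
  squeeze: 40

```text
time_s: 21.82
tcp_pos: [0.4921, -0.2286, 0.1424]
eef_rot: [-174.4, 0.9, -84.2]
contact_force: [0.1, 1.6, -2.2]
gripper_width: 0.0156
```

send_rows:
  motion:
    - {"travel":[-0.041,0.007,0],"spin":1}
    - {"travel":[-0.041,0.007,0],"spin":1}
    - {"travel":[-0.041,0.007,0],"spin":1}
    - {"travel":[-0.04,0.005,0],"spin":0}
    - {"travel":[0,0,0],"spin":0}

```text
time_s: 22.23
tcp_pos: [0.4493, -0.0601, 0.1408]
eef_rot: [-174.4, 1.4, -87.5]
contact_force: [-1.1, 0.3, -3.6]
gripper_width: 0.0158
```

```bash
python3 -c "
from h import *
go((.4726,-.0019,.17),-86.8)"
```

```text
t 22.23 gp [ 0.4445 -0.0616  0.1905] tilt z [0.096 0.029] rot [-174.44    1.44  -87.52] F [-1.1  0.3 -3.6] w 0.0158
tool delta [-0.0579 -0.0284  0.0249] spin -0.72
```

send_rows:
  motion:
    - {"travel":[-0.028,-0.011,0.005],"spin":-0.4}
    - {"travel":[-0.028,-0.01,0.005],"spin":-0.3}
    - {"travel":[0,0,0],"spin":0}
    - {"travel":[0,0,0],"spin":0}
    - {"travel":[0,0,0],"spin":0}

```text
time_s: 22.65
tcp_pos: [0.4646, 0.0034, 0.131]
eef_rot: [-174.6, 1.4, -86.3]
contact_force: [-0.2, 0.8, -1.3]
gripper_width: 0.0158
```

Run:
```python
from look import *
p,d,C=look('wrist',['cover_grip','cover_face','base_face'],'w10'); go((.4656,-.0039,.17),-86.8)
flange((.473,-.002),3.2,.09,.16); dowels((.4726,-.0019))
L=np.load('last.npz'); W=cloud('wrist',d,C)
h=cv2.inRange(cv2.cvtColor(p,cv2.COLOR_BGR2HSV),(5,130,60),(25,255,255))>0
print(h.sum(), np.percentile(W[h][:,2],[5,50,95]).round(3), cv2.minAreaRect(W[h][:,:2].astype(np.float32)))
```

```text
tcp [0.4646 0.0034 0.131 ] [-174.6     1.44  -86.32] cam [ 0.453 -0.078  0.318] 63.604982246158514
cover_grip [([0.461, -0.0013, 0.1798], 0.74)]
cover_face []
base_face []
t 22.85 gp [0.4603 0.0008 0.1813] tilt z [0.093 0.031] rot [-174.55    1.44  -86.44] F [-0.3  0.4 -1.9] w 0.0159
tool delta [ 0.0053 -0.004   0.0116] spin 0.36
flange n 8527 slope x,y [0.0931 0.0169] z top at centre 0.1209
((0.46999746561050415, -0.023754458874464035), (0.07578906416893005, 0.07051732391119003), 3.435303211212158)
dowel 1 0 
dowel -1 1 (array([ 0.4754, -0.0529,  0.0363]), array([ 0.4754, -0.0529,  0.0363]))
21033 [0.116 0.123 0.256] ((0.4843601584434509, -0.024541135877370834), (0.13766929507255554, 0.08996308594942093), 12.283998489379883)
```

The cover hangs in line with the tool, tilted 0.093 rad about the dowel line, and its yaw matches the base. I'll lower to just above the dowel tips and measure it against the dowels.

send_rows:
  motion:
    - {"travel":[0.003,0.0005,0.018],"spin":0}
    - {"travel":[0.003,0.0005,0.017],"spin":0}
    - {"travel":[0,0,0],"spin":0}
    - {"travel":[0,0,0],"spin":0}
    - {"travel":[0,0,0],"spin":0}

```text
time_s: 23.27
tcp_pos: [0.4684, -0.0059, 0.0972]
eef_rot: [-174.4, 1.5, -86.8]
contact_force: [0.1, 0.5, -2.9]
gripper_width: 0.0157
```

```bash
cat >> h.py <<'E'
def fl2(c,yaw,z0,z1):
    """edges of flange in its own axes about c"""
    L=np.load('last.npz'); k,f,_,_=cal('wrist'); W=cloud('wrist',L['d'],(k,f,L['o'],L['M']))
    h=cv2.inRange(cv2.cvtColor(L['p'],cv2.COLOR_BGR2HSV),(5,130,60),(25,255,255))>0
    a=np.radians(yaw); e=W[...,:2]-np.array(c); x=e[...,0]*np.cos(a)+e[...,1]*np.sin(a); y=-e[...,0]*np.sin(a)+e[...,1]*np.cos(a)
    ok=h&(abs(x)<.06)&(y>-.08)&(y<-.036)&(W[...,2]>z0)&(W[...,2]<z1)
    X,Y,Z=x[ok],y[ok],W[...,2][ok]; b=(Y>-.055)
    print('n',ok.sum(),'x edges',np.percentile(X[b],[.5,99.5]).round(4),'mid',(np.percentile(X[b],[.5,99.5]).mean()).round(4),'front y',np.percentile(Y,[.3,1]).round(4),'z',np.median(Z).round(4))
E
python3 - <<'E'
from look import *
p,d,C=look('wrist',['cover_grip','base_face'],'w11'); go((.4656,-.0039,.14),-86.8)
flange((.47,-.002),3.2,.05,.12); fl2((.4726,-.0019),3.2,.06,.11); dowels((.4726,-.0019))
cv2.imwrite('pics/w11c.png',p[0:480,100:560])
E
```

```text
tcp [ 0.4684 -0.0059  0.0972] [-174.41    1.47  -86.77] cam [ 0.455 -0.087  0.284] 63.604982246158514
cover_grip [([0.4618, -0.0088, 0.1437], 0.74)]
base_face []
t 23.42 gp [ 0.4641 -0.0069  0.1475] tilt z [0.097 0.032] rot [-174.31    1.5   -86.73] F [-0.2 -0.6 -2.2] w 0.0161
tool delta [-0.0027 -0.0009  0.0077] spin 0.07
flange n 11801 slope x,y [0.0965 0.0129] z top at centre 0.0866
((0.4715456962585449, -0.03276621550321579), (0.08064839988946915, 0.070391945540905), 3.171034097671509)
n 8549 x edges [-0.0423  0.0362] mid -0.0031 front y [-0.0663 -0.0662] z 0.0859
dowel 1 0 
dowel -1 207 (array([ 0.4746, -0.0486,  0.0475]), array([ 0.4794, -0.0431,  0.052 ]))
```

View pics/w11c.png

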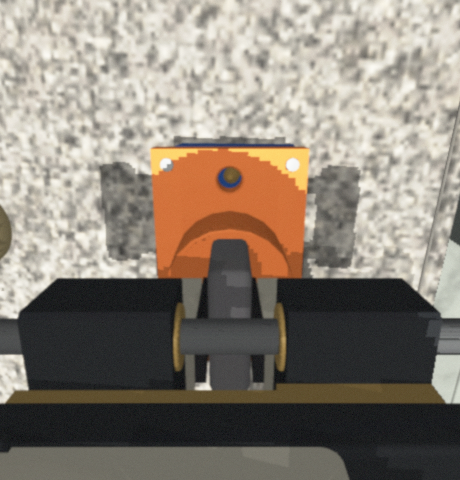

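The front dowel shows through the cover's front hole at crop (229,177), just off centre. The underside is about 1.7 mm off in x and 3.8 mm off in y, so I'll correct that and step down.

send_rows:
  motion:
    - {"travel":[-0.0037,-0.001,0.01],"spin":0}
    - {"travel":[0,0,0],"spin":0}
    - {"travel":[0,0,0],"spin":0}
    - {"travel":[0,0,0],"spin":0}

```text
time_s: 23.75
tcp_pos: [0.4722, -0.0005, 0.0907]
eef_rot: [-174.1, 1.6, -86.7]
contact_force: [0.2, 0.4, -2.3]
gripper_width: 0.0156
```

```bash
cat > m.py <<'E'
from look import *
p,d,C=look('wrist',[]); go((.4656,-.0039,.13),-86.8)
flange((.47,-.002),3.2,.02,.12); fl2((.4726,-.0019),3.2,.02,.11); dowels((.4726,-.0019))
# hole centre: non-orange pixels near dowel
k,f,_,_=cal('wrist')
h=cv2.inRange(cv2.cvtColor(p,cv2.COLOR_BGR2HSV),(5,130,60),(25,255,255))
W=cloud('wrist',d,C); m=(h==0).astype(np.uint8)
n,l,s,c=cv2.connectedComponentsWithStats(m)
P=cloud('wrist',np.ones((480,640)),C)-C[2]
zt=float(np.median(W[h>0][:,2][(W[h>0][:,2]<.12)]))
for i in range(1,n):
    if 60<s[i,4]<3000:
        u,v=c[i]; kk=P[int(round(v)),int(round(u))]; g=C[2]+kk*(zt-C[2][2])/kk[2]
        if abs(g[0]-.475)<.015 and abs(g[1]+.048)<.02:
            e=g[:2]-np.array([.4726,-.0019]); a=np.radians(3.2)
            print('hole blob',c[i].round(1),s[i,4],'base axes xy',(e[0]*np.cos(a)+e[1]*np.sin(a)).round(4),(-e[0]*np.sin(a)+e[1]*np.cos(a)).round(4),'zt',round(zt,4))
E
python3 m.py
```

```text
tcp [ 0.4722 -0.0005  0.0907] [-174.07    1.56  -86.67] cam [ 0.458 -0.082  0.277] 63.604982246158514
t 23.8 gp [ 0.4673 -0.0022  0.1405] tilt z [0.102 0.033] rot [-174.05    1.57  -86.67] F [ 0.5  0.  -2. ] w 0.0163
tool delta [0.0019 0.0029 0.0102] spin 0.13
flange n 10305 slope x,y [0.1017 0.0183] z top at centre 0.0796
((0.47439777851104736, -0.02774658426642418), (0.07814498245716095, 0.07050897926092148), 3.1522955894470215)
n 7113 x edges [-0.0379  0.0405] mid 0.0013 front y [-0.0611 -0.0611] z 0.0792
dowel 1 0 
dowel -1 71 (array([ 0.4762, -0.0462,  0.0483]), array([ 0.4796, -0.0435,  0.0523]))
hole blob [328.4 178.3] 363 base axes xy 0.0017 -0.0465 zt 0.0814
```

send_rows:
  motion:
    - {"travel":[0.001,0.0035,0.012],"spin":0.1}
    - {"travel":[0,0,0],"spin":0}
    - {"travel":[0,0,0],"spin":0}
    - {"travel":[0,0,0],"spin":0}

```text
time_s: 24.13
tcp_pos: [0.4713, -0.001, 0.0805]
eef_rot: [-173.9, 1.6, -86.7]
contact_force: [-0.1, -0.3, -2.4]
gripper_width: 0.0159
```

```bash
python3 m.py
```

```text
tcp [ 0.4713 -0.001   0.0805] [-173.9     1.6   -86.72] cam [ 0.456 -0.082  0.267] 63.604982246158514
t 24.18 gp [ 0.4664 -0.0027  0.1305] tilt z [0.105 0.034] rot [-173.86    1.61  -86.72] F [-0.3  0.6 -2.6] w 0.0159
tool delta [0.0012 0.0009 0.0003] spin 0.08
flange n 10736 slope x,y [0.1049 0.0196] z top at centre 0.0696
((0.4739142954349518, -0.028217613697052002), (0.07909412682056427, 0.07064187526702881), 3.20035457611084)
n 7331 x edges [-0.0389  0.0394] mid 0.0002 front y [-0.0616 -0.0615] z 0.069
dowel 1 0 
dowel -1 155 (array([ 0.4753, -0.0472,  0.0488]), array([ 0.4807, -0.0406,  0.056 ]))
hole blob [327.4 179.4] 293 base axes xy 0.0012 -0.0464 zt 0.0713
```

send_rows:
  motion:
    - {"travel":[0.0012,0.004,0.012],"spin":0}
    - {"travel":[0,0,0],"spin":0}
    - {"travel":[0,0,0],"spin":0}
    - {"travel":[0,0,0],"spin":0}

```text
time_s: 24.52
tcp_pos: [0.4707, -0.0015, 0.0706]
eef_rot: [-173.7, 1.6, -86.7]
contact_force: [-0.8, 0.2, -2.1]
gripper_width: 0.0161
```

```bash
python3 m.py
```

```text
tcp [ 0.4707 -0.0015  0.0706] [-173.69    1.63  -86.67] cam [ 0.455 -0.083  0.257] 63.604982246158514
t 24.57 gp [ 0.4656 -0.0031  0.1205] tilt z [0.109 0.035] rot [-173.65    1.64  -86.66] F [ 0.4  0.1 -2.2] w 0.0156
tool delta [ 0.0005 -0.001  -0.0095] spin 0.14
flange n 10947 slope x,y [0.1085 0.0196] z top at centre 0.0597
((0.4736771285533905, -0.02865566685795784), (0.07959649711847305, 0.0705476626753807), 3.132350206375122)
n 7540 x edges [-0.0395  0.0388] mid -0.0004 front y [-0.062  -0.0619] z 0.059
dowel 1 0 
dowel -1 329 (array([ 0.475 , -0.0467,  0.0488]), array([ 0.4824, -0.041 ,  0.0558]))
hole blob [326.5 180.2] 217 base axes xy 0.0012 -0.0464 zt 0.0614
```

The tips are inside both holes with no contact force. Continuing down.

send_rows:
  motion:
    - {"travel":[0.0006,0.0025,0.012],"spin":0}
    - {"travel":[0,0,0],"spin":0}
    - {"travel":[0,0,0],"spin":0}
    - {"travel":[0,0,0],"spin":0}

```text
time_s: 24.9
tcp_pos: [0.4708, -0.0016, 0.0605]
eef_rot: [-173.6, 1.6, -86.6]
contact_force: [0.4, -0.7, -2.1]
gripper_width: 0.016
```

```bash
python3 m.py
```

```text
tcp [ 0.4708 -0.0016  0.0605] [-173.59    1.63  -86.64] cam [ 0.455 -0.083  0.246] 63.604982246158514
t 24.95 gp [ 0.4655 -0.0033  0.1104] tilt z [0.11  0.035] rot [-173.55    1.64  -86.62] F [ 0.1 -1.  -2.3] w 0.0158
tool delta [ 0.0001 -0.0022 -0.0195] spin 0.18
flange n 11217 slope x,y [0.1105 0.0204] z top at centre 0.0495
((0.4737529754638672, -0.028819743543863297), (0.0795012041926384, 0.07048323005437851), 3.112746477127075)
n 7636 x edges [-0.0395  0.0389] mid -0.0003 front y [-0.0621 -0.062 ] z 0.0488
dowel 1 0 
dowel -1 1649 (array([ 0.4751, -0.0479,  0.0483]), array([ 0.487 , -0.036 ,  0.0524]))
hole blob [321.3 176.7] 92 base axes xy 0.0038 -0.048 zt 0.0512
```

send_rows:
  motion:
    - {"travel":[0.0003,0.0015,0.0065],"spin":0.1}
    - {"travel":[0,0,0],"spin":0}
    - {"travel":[0,0,0],"spin":0}
    - {"travel":[0,0,0],"spin":0}
  squeeze: 25

```text
time_s: 25.28
tcp_pos: [0.471, -0.0014, 0.0545]
eef_rot: [-173.5, 1.7, -86.7]
contact_force: [0.6, -0.1, -2.5]
gripper_width: 0.0157
```

send_rows:
  motion:
    - {"travel":[0,0,0.002],"spin":0}
    - {"travel":[0,0,0],"spin":0}
    - {"travel":[0,0,0],"spin":0}

```text
time_s: 25.53
tcp_pos: [0.4714, -0.0013, 0.0527]
eef_rot: [-173.5, 1.7, -86.7]
contact_force: [-0.4, -0.4, -0.8]
gripper_width: 0.0159
```

```bash
python3 m.py
```

```text
tcp [ 0.4714 -0.0013  0.0527] [-173.46    1.66  -86.71] cam [ 0.455 -0.083  0.239] 63.604982246158514
t 25.58 gp [ 0.4658 -0.0031  0.1024] tilt z [0.112 0.035] rot [-173.46    1.66  -86.71] F [-1.  -0.5 -0.1] w 0.0159
tool delta [-0.     -0.003  -0.0275] spin 0.09
flange n 10859 slope x,y [0.1119 0.0183] z top at centre 0.0417
((0.47401705384254456, -0.028587237000465393), (0.07893417030572891, 0.07060892134904861), 3.2148056030273438)
n 7607 x edges [-0.0389  0.0393] mid 0.0002 front y [-0.0619 -0.0619] z 0.0414
dowel 1 0 
dowel -1 1605 (array([ 0.475 , -0.0482,  0.0425]), array([ 0.487 , -0.0361,  0.0522]))
hole blob [321.5 173.7] 67 base axes xy 0.0044 -0.0493 zt 0.0437
```

The low edge is just touching. I'll ease the squeeze and roll the cover flat by moving the rib +x and down in small steps.

send_rows:
  motion:
    - {"travel":[0,-0.002,0.0015],"spin":0}
    - {"travel":[0,-0.001,0.0005],"spin":0}
    - {"travel":[0,0,0],"spin":0}
    - {"travel":[0,0,0],"spin":0}
  squeeze: 12

```text
time_s: 25.92
tcp_pos: [0.4737, -0.0012, 0.0513]
eef_rot: [-173.6, 1.6, -86.7]
contact_force: [-4.1, 1.4, 3.7]
gripper_width: 0.0167
```

```bash
python3 m.py
```

```text
tcp [ 0.4737 -0.0012  0.0513] [-173.59    1.64  -86.71] cam [ 0.458 -0.083  0.237] 63.604982246158514
t 25.97 gp [ 0.4682 -0.0029  0.101 ] tilt z [0.11  0.035] rot [-173.58    1.64  -86.7 ] F [-3.5  1.8  3.7] w 0.0168
tool delta [-0.     -0.0006 -0.0292] spin 0.1
flange n 10697 slope x,y [0.0823 0.0128] z top at centre 0.0403
((0.4727587103843689, -0.0018481388688087463), (0.07848229259252548, 0.12448174506425858), 3.1855483055114746)
n 7626 x edges [-0.0385  0.0401] mid 0.0008 front y [-0.0621 -0.062 ] z 0.0402
dowel 1 0 
dowel -1 1596 (array([ 0.4748, -0.0481,  0.0415]), array([ 0.4869, -0.036 ,  0.0523]))
hole blob [325.5 173.3] 82 base axes xy 0.0047 -0.0497 zt 0.0418
```

It's working: the slope is down from 0.112 to 0.082 with low forces. Continuing.

send_rows:
  motion:
    - {"travel":[0,-0.002,0.001],"spin":0}
    - {"travel":[0,-0.001,0.0005],"spin":0}
    - {"travel":[0,0,0],"spin":0}
    - {"travel":[0,0,0],"spin":0}

```text
time_s: 26.3
tcp_pos: [0.4757, -0.0012, 0.0501]
eef_rot: [-173.7, 1.6, -86.7]
contact_force: [-4.6, 2.0, 5.2]
gripper_width: 0.0172
```

send_rows:
  motion:
    - {"travel":[0,-0.0015,0.001],"spin":0}
    - {"travel":[0,0,0],"spin":0}
    - {"travel":[0,0,0],"spin":0}

```text
time_s: 26.55
tcp_pos: [0.4768, -0.0011, 0.0492]
eef_rot: [-173.8, 1.6, -86.7]
contact_force: [-4.1, 1.4, 4.0]
gripper_width: 0.0179
```

```bash
python3 m.py
```

```text
tcp [ 0.4768 -0.0011  0.0492] [-173.78    1.61  -86.7 ] cam [ 0.462 -0.083  0.235] 63.604982246158514
t 26.6 gp [ 0.4715 -0.0028  0.0989] tilt z [0.106 0.034] rot [-173.79    1.61  -86.7 ] F [-3.6  2.2  4.5] w 0.0175
tool delta [-0.0001  0.0025 -0.0315] spin 0.1
flange n 10491 slope x,y [0.0358 0.0082] z top at centre 0.0386
((0.47307613492012024, -0.0023299679160118103), (0.07789570093154907, 0.12373220920562744), 3.183300018310547)
n 7719 x edges [-0.0378  0.0408] mid 0.0015 front y [-0.0622 -0.0622] z 0.0384
dowel 1 0 
dowel -1 1581 (array([ 0.4746, -0.0483,  0.0403]), array([ 0.4869, -0.0361,  0.0522]))
hole blob [331.3 173.2] 96 base axes xy 0.0048 -0.0497 zt 0.0391
```

send_rows:
  motion:
    - {"travel":[0,-0.0015,0.0015],"spin":0}
    - {"travel":[0,-0.0005,0.001],"spin":0}
    - {"travel":[0,0,0],"spin":0}
    - {"travel":[0,0,0],"spin":0}

```text
time_s: 26.93
tcp_pos: [0.4791, -0.0008, 0.0475]
eef_rot: [-173.8, 1.6, -86.7]
contact_force: [-4.0, 1.7, 4.7]
gripper_width: 0.0191
```

```bash
python3 m.py
```

```text
tcp [ 0.4791 -0.0008  0.0475] [-173.78    1.6   -86.66] cam [ 0.464 -0.082  0.234] 63.604982246158514
t 26.98 gp [ 0.4738 -0.0025  0.0972] tilt z [0.107 0.034] rot [-173.77    1.6   -86.66] F [-4.2  1.7  4.3] w 0.0188
tool delta [ 0.      0.0047 -0.0335] spin 0.14
flange n 10386 slope x,y [0.0017 0.0032] z top at centre 0.0373
((0.4731844961643219, -0.0021939054131507874), (0.07766354084014893, 0.12411948293447495), 3.1921653747558594)
n 7807 x edges [-0.0374  0.0412] mid 0.0019 front y [-0.0623 -0.0622] z 0.0372
dowel 1 0 
dowel -1 1512 (array([ 0.4745, -0.0483,  0.0395]), array([ 0.4871, -0.0359,  0.053 ]))
hole blob [335.7 172.9] 102 base axes xy 0.0046 -0.0496 zt 0.0375
```

Flush: slope 0.002 in x and 0.003 in y, flange top at 0.0373 (expected 0.0371). Now pressing gently.

send_rows:
  motion:
    - {"travel":[0,0.0001,0.001],"spin":0}
    - {"travel":[0,0,0.001],"spin":0}
    - {"travel":[0,0,0],"spin":0}
    - {"travel":[0,0,0],"spin":0}
  squeeze: 18

```text
time_s: 27.32
tcp_pos: [0.4788, -0.0009, 0.0477]
eef_rot: [-173.8, 1.6, -86.6]
contact_force: [-5.8, 2.8, 4.2]
gripper_width: 0.0184
```

```bash
python3 m.py
```

```text
tcp [ 0.4788 -0.0009  0.0477] [-173.78    1.57  -86.6 ] cam [ 0.464 -0.082  0.234] 63.604982246158514
t 27.37 gp [ 0.4735 -0.0025  0.0974] tilt z [0.107 0.034] rot [-173.78    1.57  -86.6 ] F [-4.9  1.5  5.1] w 0.0182
tool delta [ 0.      0.0044 -0.0333] spin 0.2
flange n 10424 slope x,y [0.0081 0.0038] z top at centre 0.0375
((0.4732521176338196, -0.002061128616333008), (0.07751684635877609, 0.12460556626319885), 3.1716666221618652)
n 7841 x edges [-0.0375  0.0411] mid 0.0018 front y [-0.0624 -0.0623] z 0.0374
dowel 1 0 
dowel -1 1546 (array([ 0.4745, -0.0482,  0.0395]), array([ 0.4871, -0.036 ,  0.0524]))
hole blob [335. 173.] 99 base axes xy 0.0048 -0.0497 zt 0.0377
```

send_rows:
  motion:
    - {"travel":[0,-0.0005,0.002],"spin":0}
    - {"travel":[0,-0.0003,0.002],"spin":0}

```text
time_s: 27.53
tcp_pos: [0.4796, -0.0013, 0.0458]
eef_rot: [-173.8, 1.5, -86.6]
contact_force: [-17.2, 1.6, 30.4]
gripper_width: 0.0188
```

```bash
python3 m.py | grep -E "^t |flange|n "
```

```text
t 27.58 gp [ 0.4742 -0.0029  0.0953] tilt z [0.106 0.032] rot [-173.81    1.49  -86.55] F [-15.1   1.3  25.3] w 0.0185
tool delta [-0.0005  0.0049 -0.0354] spin 0.25
flange n 10488 slope x,y [-0.0015  0.0027] z top at centre 0.0372
n 7933 x edges [-0.0374  0.0412] mid 0.0019 front y [-0.0624 -0.0623] z 0.0371
```

That came out firmer than wanted. The target force goes with the row's travel, so a 1 mm row should leave about 15 N.

send_rows:
  motion:
    - {"travel":[0,-0.0002,0.001],"spin":0}

```text
time_s: 27.67
tcp_pos: [0.4795, -0.0014, 0.0457]
eef_rot: [-173.8, 1.5, -86.5]
contact_force: [-13.9, 6.0, 21.7]
gripper_width: 0.0187
```

```bash
python3 m.py | grep -E "^t |flange|n "; python3 m.py | grep -E "^t |flange|n "
```

```text
t 27.72 gp [ 0.4742 -0.003   0.0954] tilt z [0.106 0.032] rot [-173.82    1.49  -86.55] F [-13.5   3.7  22. ] w 0.0192
tool delta [-0.0005  0.0049 -0.0353] spin 0.25
flange n 10474 slope x,y [-0.0014  0.0022] z top at centre 0.0372
n 7939 x edges [-0.0374  0.0413] mid 0.0019 front y [-0.0624 -0.0623] z 0.0371
t 27.77 gp [ 0.4742 -0.003   0.0954] tilt z [0.106 0.032] rot [-173.81    1.49  -86.55] F [-12.7   3.6  22.1] w 0.0192
tool delta [-0.0005  0.0049 -0.0353] spin 0.25
flange n 10478 slope x,y [-0.0009  0.002 ] z top at centre 0.0372
n 7920 x edges [-0.0374  0.0413] mid 0.002 front y [-0.0624 -0.0623] z 0.0371
```

send_rows:
  motion:
    - {"travel":[0.0001,0.0003,0.0004],"spin":0}

```text
time_s: 27.85
tcp_pos: [0.4794, -0.0014, 0.0459]
eef_rot: [-173.8, 1.5, -86.5]
contact_force: [-4.8, 3.3, 5.0]
gripper_width: 0.019
```

```bash
python3 m.py | grep -E "^t |flange|n "; python3 m.py | grep -E "^t |flange|n "
```

```text
t 27.9 gp [ 0.4741 -0.003   0.0955] tilt z [0.107 0.033] rot [-173.76    1.51  -86.54] F [-5.3  2.7  7.9] w 0.0186
tool delta [-0.0005  0.0048 -0.0352] spin 0.26
flange n 10520 slope x,y [0.001  0.0023] z top at centre 0.0372
n 7931 x edges [-0.0374  0.0414] mid 0.002 front y [-0.0624 -0.0623] z 0.0372
t 27.95 gp [ 0.4742 -0.003   0.0955] tilt z [0.107 0.033] rot [-173.77    1.5   -86.54] F [-5.9  3.6 12.1] w 0.0188
tool delta [-0.0005  0.0048 -0.0353] spin 0.26
flange n 10494 slope x,y [0.0001 0.0021] z top at centre 0.0372
n 7942 x edges [-0.0373  0.0413] mid 0.002 front y [-0.0624 -0.0623] z 0.0371
```

Settling near 12 N with a small side force. I'll take a few more readings and hand in if it's steady.

Run:
```python
from look import *
for i in range(10):
    r.capture('wrist'); s=r.get_state()
    if i%2: print(round(s['time_s'],2),s['contact_force'].round(1),s['tcp_pos'].round(4),round(s['gripper_width'],4))
look('wrist',[]); flange((.47,-.002),3.2,.02,.12)
F=r.get_state()['contact_force']
if 7<F[2]<18 and np.linalg.norm(F)<22: r.close_job(); print('handed in')
```

```text
28.05 [-6.5  2.5 12.8] [ 0.4795 -0.0013  0.0458] 0.0186
28.15 [-7.1  2.7 11.5] [ 0.4795 -0.0013  0.0458] 0.0189
28.25 [-6.4  2.8 12. ] [ 0.4795 -0.0013  0.0458] 0.0188
28.35 [-7.   3.2 12.3] [ 0.4795 -0.0014  0.0458] 0.0188
28.45 [-7.5  2.8 11.6] [ 0.4795 -0.0014  0.0458] 0.0189
tcp [ 0.4795 -0.0014  0.0458] [-173.79    1.49  -86.54] cam [ 0.464 -0.082  0.232] 63.604982246158514
flange n 10493 slope x,y [-0.0005  0.0026] z top at centre 0.0372
((0.4733836054801941, -0.0020501986145973206), (0.07751520723104477, 0.12432720512151718), 3.034558057785034)
the job is handed in; nothing more can be done
handed in
```

The bottle is packed in the larger blue base, the cover is seated on both dowels, and I handed the job in at about 28 s with the arm still holding it shut. No verdict is reported.

**Bottle:** it was gripped at a 15 N setting and released upright. It measured 0.5 mm off the pocket axis, with its rim at 60 mm, which matches standing on the pocket floor. I did not measure it again after the cover went on.

**Cover:** in the last check its tilt was under 0.003 rad and its top was at 37.2 mm (37.1 mm expected). It sat within about 1 mm of the base centre, with its yaw within about 0.2° of the base.

**Final press:** steady at about 12 N down, or about 14 N with the cover's own weight, at a grip setting of 18 N. That is slightly under the 15 N you asked for.

What did not go to plan:
- **First grasp missed:** the real fingertips sit about 31 mm behind the reported tool point, so the fingers closed above the bottle without moving it. I used that offset from then on.
- **Tool tilt:** the tool drifted about 6.5° off vertical and I could not undo it. I rolled the cover flat onto the dowels at a low squeeze, and the pads still hold the rib at that angle.
- **Press force:** it briefly reached about 30 N down before I eased it off. A side force of about 7 N remains at the end.
- **Bystanders:** I planned the moves clear of the tape, dropper bottle and marker, but did not measure their positions again at the end.

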